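# Knock the cast blocks out of the mould and pile them on a cleaned plate

## Task

Unload the casting mould: first sweep every rock chip off the steel plate into its trough with the scraper block, and stand the scraper back on the bench. Then lift the knobs to push each cast block up out of its cavity with its knockout rod, stack the blocks squarely in one pile lying flat on the clean plate, and press every knockout rod back home. Leave the other bench things alone.

Things in the scene. Friction and masses are not known exactly. Their poses are not given: they have to be found in the camera images.
- mould: white casting mould on an aluminium frame, fixed: 90 (x) x 282 (y) mm, deck 70 mm above the bench. Origin on the bench under its middle; +x points away from the knobs, +y along the row. 4 open cavities 48.5 (x) x 32.5 (y) x 18 mm deep at x 0, y +96, +32, -32, -96 mm (numbers 1 to 4); each floor has a hole filled by the 24 mm end of its own knockout rod. Some cavities hold a block, some are empty.
- plate: steel bench plate, fixed: 220 (x) x 200 (y) mm, flat top 30 mm above the bench. Origin on the bench under the middle of the steel. Along its whole +y edge lies a grey open chip trough (plate y +100 to +175 mm), floor 4 mm above the bench, walls 45 mm high on its three other sides; nothing rises above the plate's top between plate and trough.
- scraper: scraper block standing on the bench: grey foot 100 (its x) x 30 (its y) x 20 mm high, on which stands a wooden grip rib 64 (x) x 18 (y) mm, from 20 to 53 mm above the underside. Origin in the middle of the underside, z up. About 140 g. Take it by the rib, across its 18 mm.
- block1: flat cast resin block, amber, a dark rock slice in its top: 46 (x) x 30 (y) x 16 (z) mm, 35 g, origin in the middle of its underside. If present it starts stuck in cavity 1, axes as the mould's, top 2 mm below the deck and 1.25 mm free all round: too close to grip until pushed up. None if absent.
- block2: flat cast resin block, amber, a dark rock slice in its top: 46 (x) x 30 (y) x 16 (z) mm, 35 g, origin in the middle of its underside. If present it starts stuck in cavity 2, axes as the mould's, top 2 mm below the deck and 1.25 mm free all round: too close to grip until pushed up. None if absent.
- block3: flat cast resin block, amber, a dark rock slice in its top: 46 (x) x 30 (y) x 16 (z) mm, 35 g, origin in the middle of its underside. If present it starts stuck in cavity 3, axes as the mould's, top 2 mm below the deck and 1.25 mm free all round: too close to grip until pushed up. None if absent.
- block4: flat cast resin block, amber, a dark rock slice in its top: 46 (x) x 30 (y) x 16 (z) mm, 35 g, origin in the middle of its underside. If present it starts stuck in cavity 4, axes as the mould's, top 2 mm below the deck and 1.25 mm free all round: too close to grip until pushed up. None if absent.
- rod1 (a joint): height in m of knockout rod 1: 0 is home (rod end level with the cavity floor), 0.017 is the upper stop (a block on it then stands 15 mm proud of the deck). It slides stiffly, about 7 N of drag besides 0.25 kg of weight, and stays where it is left.
- knob1 (a point): middle of the top of the black knob of rod 1: round, 26 mm across, 16 mm high on a 12 mm stem, on an arm that runs out under the mould's front, 88 mm to the -x side of cavity 1's middle. Its top is 52 mm above the bench with the rod home. Lifting the knob lifts the rod, pressing it sends the rod home; straight up and down only.
- rod2 (a joint): height in m of knockout rod 2: 0 is home (rod end level with the cavity floor), 0.017 is the upper stop (a block on it then stands 15 mm proud of the deck). It slides stiffly, about 7 N of drag besides 0.25 kg of weight, and stays where it is left.
- knob2 (a point): middle of the top of the black knob of rod 2: round, 26 mm across, 16 mm high on a 12 mm stem, on an arm that runs out under the mould's front, 88 mm to the -x side of cavity 2's middle. Its top is 52 mm above the bench with the rod home. Lifting the knob lifts the rod, pressing it sends the rod home; straight up and down only.
- rod3 (a joint): height in m of knockout rod 3: 0 is home (rod end level with the cavity floor), 0.017 is the upper stop (a block on it then stands 15 mm proud of the deck). It slides stiffly, about 7 N of drag besides 0.25 kg of weight, and stays where it is left.
- knob3 (a point): middle of the top of the black knob of rod 3: round, 26 mm across, 16 mm high on a 12 mm stem, on an arm that runs out under the mould's front, 88 mm to the -x side of cavity 3's middle. Its top is 52 mm above the bench with the rod home. Lifting the knob lifts the rod, pressing it sends the rod home; straight up and down only.
- rod4 (a joint): height in m of knockout rod 4: 0 is home (rod end level with the cavity floor), 0.017 is the upper stop (a block on it then stands 15 mm proud of the deck). It slides stiffly, about 7 N of drag besides 0.25 kg of weight, and stays where it is left.
- knob4 (a point): middle of the top of the black knob of rod 4: round, 26 mm across, 16 mm high on a 12 mm stem, on an arm that runs out under the mould's front, 88 mm to the -x side of cavity 4's middle. Its top is 52 mm above the bench with the rod home. Lifting the knob lifts the rod, pressing it sends the rod home; straight up and down only.
- chip1: loose chip of dark rock, about 20 x 16 x 11 mm, 11 g, starting on the steel plate; origin in the middle of its underside. None if absent.
- chip2: loose chip of dark rock, about 20 x 16 x 11 mm, 11 g, starting on the steel plate; origin in the middle of its underside. None if absent.
- chip3: loose chip of dark rock, about 20 x 16 x 11 mm, 11 g, starting on the steel plate; origin in the middle of its underside. None if absent.
- chip4: loose chip of dark rock, about 20 x 16 x 11 mm, 11 g, starting on the steel plate; origin in the middle of its underside. None if absent.
- chip5: loose chip of dark rock, about 20 x 16 x 11 mm, 11 g, starting on the steel plate; origin in the middle of its underside. None if absent.
- wash_bottle: bystander: white wash bottle with red cap, 64 mm across, 200 mm high, origin under its middle
- resin_jar: bystander: jar 60 mm across, 85 mm high, origin under its middle
- dishes: bystander: three stacked petri dishes, 93 mm across, 44 mm high, origin under their middle
Mind the look-alikes: they are no part of the job. What is shaped like the chip4 but purple or red is not meant.

How it is judged (in metres and radians):
On the way, in this order (a step that is already met when the one before it is completed fails the run):
1. every chip lies in the trough, swept there with the scraper in hand (y of chip1 in the frame of plate between 0.098 and 0.178 m and x of chip1 in the frame of plate between -0.112 and 0.112 m and z of each of chip1, chip2, chip3, chip4, chip5 in the frame of plate below 0.034 m and y of chip2 in the frame of plate between 0.098 and 0.178 m and x of chip2 in the frame of plate between -0.112 and 0.112 m and y of chip3 in the frame of plate between 0.098 and 0.178 m and x of chip3 in the frame of plate between -0.112 and 0.112 m and y of chip4 in the frame of plate between 0.098 and 0.178 m and x of chip4 in the frame of plate between -0.112 and 0.112 m and y of chip5 in the frame of plate between 0.098 and 0.178 m and x of chip5 in the frame of plate between -0.112 and 0.112 m and contact force between the fingers and scraper above 0.5 N), for 0.1 s.
2. after that, the blocks are piled on the plate (x of block1 in the frame of plate between -0.085 and 0.085 m and y of block1 in the frame of plate between -0.075 and 0.075 m and z of each of block1, block2, block3, block4 in the frame of plate above 0.026 m and angle between the z axis of each of block1, block2, block3, block4 and the z axis of plate, either way round below 0.1 rad and horizontal distance between block1 and block2 below 0.005 m and angle between the x axis of block1 and the x axis of block2, either way round below 0.12 rad and horizontal distance between each of block1, block2 and block3 below 0.005 m and angle between the x axis of each of block1, block2 and the x axis of block3, either way round below 0.12 rad and horizontal distance between each of block1, block2, block3 and block4 below 0.005 m and angle between the x axis of each of block1, block2, block3 and the x axis of block4, either way round below 0.12 rad and x of block2 in the frame of plate between -0.085 and 0.085 m and y of block2 in the frame of plate between -0.075 and 0.075 m and x of block3 in the frame of plate between -0.085 and 0.085 m and y of block3 in the frame of plate between -0.075 and 0.075 m and x of block4 in the frame of plate between -0.085 and 0.085 m and y of block4 in the frame of plate between -0.075 and 0.075 m), for 0.3 s.
At the end, for the whole second after the job is handed in: Every chip is in the trough; the blocks lie flat (within 6 degrees) in one pile wholly on the steel plate, centres within 5 mm of each other seen from above and edges parallel within 7 degrees, at rest; all four rods are within 3 mm of home; the scraper stands upright on the bench (all of step 2 and y of chip1 in the frame of plate between 0.098 and 0.178 m and x of chip1 in the frame of plate between -0.112 and 0.112 m and z of each of chip1, chip2, chip3, chip4, chip5 in the frame of plate below 0.034 m and y of chip2 in the frame of plate between 0.098 and 0.178 m and x of chip2 in the frame of plate between -0.112 and 0.112 m and y of chip3 in the frame of plate between 0.098 and 0.178 m and x of chip3 in the frame of plate between -0.112 and 0.112 m and y of chip4 in the frame of plate between 0.098 and 0.178 m and x of chip4 in the frame of plate between -0.112 and 0.112 m and y of chip5 in the frame of plate between 0.098 and 0.178 m and x of chip5 in the frame of plate between -0.112 and 0.112 m and linear speed of each of block1, block2, block3, block4 below 0.02 m/s and value of joint each of rod1, rod2, rod3, rod4 below 0.003 m and height (world z) of scraper below 0.008 m and angle between scraper's own z axis and vertical below 0.1 rad); the robot touches nothing.
It fails at once if a bystander is moved by more than 20 mm (distance of any of wash_bottle, resin_jar, dishes from where it was at the start of the episode above 0.02 m).
Of block1, block2, block3, block4 only 2 to 3 are there at a start; the rules pass over those that are not, and their reading is None.
Of chip1, chip2, chip3, chip4, chip5 only 3 to 5 are there at a start; the rules pass over those that are not, and their reading is None.
At some moment in a run one of scraper, block1, block2, block3, block4, chip1, chip2, chip3, chip4, chip5 may be knocked a few centimetres aside while the robot is not near it.
It also fails if it takes over 210 s, if anything falls off the work surface, if the arm or the gripper's body presses on something with over 40 N, if the wrist force passes 120 N, or if a joint passes its speed limit or range.

## Robot

A 6-joint arm with a two-finger parallel gripper is mounted at the origin on the work surface. World frame = base frame: x ahead of the robot, y to its left, z up, the work surface at z = 0. Lengths are in m, angles in degrees, forces in N, time in s.
With the tool pointing down it reaches from about 0.375 to 0.9 m from the base axis. Payload 3.1 kg.
Tool frame: the origin (TCP) lies on the centre line of the jaws, within the pads' length; the fingertips stand 8 mm ahead of it and the grasp point (between the pads) lies 11 mm behind it; y points along the fingers, x is the direction in which the jaws open and shut, and the axes are right-handed (so a half turn about y gives the same grasp; the last joint's range is limited). The gripper opens to 87 mm and grips with 3 to 60 N. Pads are 19 mm wide; open, the fingers measure 117 mm over their backs; the gripper's body (75 mm by 190 mm) begins 51 mm behind the grasp point.
Start: joints at [-83.566, 30.224, 82.088, -0, 67.689, -10.227], TCP at [0.179, -0.599, 0.231] pointing down, gripper open.
Joint ranges: [-176.69, 176.69], [-43.24, 126.21], [12.49, 139.97], [-82, 262], [0, 151.66], [-163.58, 163.58]. Speed limits (degrees/s): [159.86, 159.86, 180, 180, 180, 180].

## Interface

Orientations are given as a 3x3 rotation matrix whose columns are the frame's x, y, z axes.
In Python, from rig import read_state, imaging, job, spotter gives the robot as it stands.
- The arm moves only by the tool apply_moves, never from a script. Its argument "steps" is a list of rows, each an object of numbers: "x", "y", "z": the shift along the world's x, y, z in mm; "spin": the turn about the world's z in rad. In form: [{"x": .., "y": .., "z": .., "spin": ..}, ...]. A call has 1 to 12 rows; each row shifts and turns the pose as measured when the row begins; what a row does not reach is not made up. A row lasts 1/10 s, in which the tool goes at most 50 mm and 8.59 degrees, less where a joint would pass 70% of its speed; a pose out of reach is approached as far as the arm can. A call is refused whole if a number of a shift passes 50 or a number of a turn 0.15, either way. A call with a gripper value outside its range is refused whole. "grip" is the finger opening in mm, from 0 to 87, set as the call begins (left out, the last holds). The fingers move at their own pace and stop on an object; the grip force is fixed at half the most. Time passes only in rows, so rows that do not move let the fingers close. It gives the time, the measured TCP pose, the force and the opening at its end, in the units of the state.
- read_state(): the state, without advancing time (a new reading comes with each control period).
- imaging.capture(name): name is "side" or "top" or "wrist"; returns the picture (400x640x3 uint8, red, green, blue); there is no depth.
- imaging.camera_params(name): a dict with "fov_y" (degrees; the focal length in pixels is half the picture's height over the tangent of half this angle, whatever the lens; pixels are square), "cx", "cy" (the principal point, pixels), "dist" ([k1, k2, p1, p2, k3] as OpenCV has them; the pictures are not rectified), "R" (3x3) and "t" (3): a world point X has camera coordinates R X + t. Camera axes: x right, y down, z forward; pixel columns grow to the right and rows downward; lengths in m; the calibration is good to about 2 mm. A picture is of the moment at which its call begins: read the wrist's pose just before it. camera_params takes no time and is no camera call; for the wrist camera it gives the pose at the moment of the call.
- job.hand_in(): hands the job in, once; it reports no verdict.
Trained networks look in the newest picture that a camera, given by its name, has taken for a name from the list of things; names that differ only in an ending like _2 or _b are one class to them, and where a whole thing is asked for, a point or a joint stands for the part that bears it (a point fixed in the world has none). Each returns a list of dicts, best first, with "score" (0 to 1); they miss things now and then, are a little off and sometimes report something else, mostly with a low value. They report only what shows in the picture. A call takes as long as a camera call. They do not tell look-alikes from the thing itself.
- spotter.cut_out(name, camera): "mask" (400x640 bool, what is visible of it) and "rect" ([left, top, width, height] in pixels, round what is visible of it).
The state is a dict: "time_s": time; "joint_positions": joint angles; "qvel": joint speeds; "tau": joint torques, N m; "position": TCP position; "tcp_rot": TCP orientation; "force": force on the tool from outside, world axes, zero at the start; "moment": the same for the moment, N m; "opening": opening from 0.0 (shut) to 1.0 (fully open).
Only numpy, scipy, OpenCV 4.12 (cv2) and the standard library are available. Lean on these libraries where they do the work, as an engineer would, in place of code of your own. Each camera call takes 0.05 s, during which the arm holds its last target.

## Working session

There is one attempt and no reset: what is moved stays moved. The work goes in short steps, Python scripts to look and compute and a tool call to move; the robot and the scene stay as the last step left them, time stands still between calls to the robot, and variables do not carry over. Pictures are saved under pics/ and viewed, and the job is handed in when it is done.

Besides the shell and the picture viewer there is one more tool, called by a JSON object that holds its "fn" and its "kwargs", one argument or row to a line. apply_moves: Moves the arm, as the interface text tells. Its arguments: {"type":"object","properties":{"steps":{"type":"array"},"grip":{"type":"number"}},"required":["steps"]}

```bash
ls; mkdir -p pics
python3 - <<'E'
from rig import read_state, imaging, job, spotter
import cv2
s=read_state();print(s)
for n in ["side","top","wrist"]:
    im=imaging.capture(n);cv2.imwrite(f"pics/a_{n}.png",im[:,:,::-1])
    print(n,imaging.camera_params(n))
E
```

```text
pics
{'time_s': 0.0, 'joint_positions': array([-8.35649962e+01,  3.02780212e+01,  8.21577399e+01,  8.41285092e-04,
        6.76887615e+01, -1.02271728e+01]), 'qvel': array([-0.01676195,  0.09248713,  0.01439915, -0.06084103, -0.11137908,
        0.05275332]), 'tau': array([-1.02501355e-03, -4.40039492e+01, -1.76592636e+01,  6.33795164e-02,
        5.81788807e-02, -1.48799109e-04]), 'position': array([ 0.17915595, -0.5980151 ,  0.22957424]), 'tcp_rot': array([[ 2.86722558e-01, -2.30079689e-04,  9.58013633e-01],
       [-9.58011279e-01,  2.16115821e-03,  2.86722373e-01],
       [-2.13638802e-03, -9.99997638e-01,  3.99233873e-04]]), 'force': array([ 0.3074615 ,  0.12490476, -0.5065196 ]), 'moment': array([-0.01560233,  0.03136412,  0.07805781]), 'opening': 1.0044128666814396}
side {'fov_y': 55.26747901563307, 'cx': 318.17280830551067, 'cy': 199.346481501656, 'dist': array([-0.06060932,  0.        ,  0.        ,  0.        ,  0.        ]), 'R': array([[-0.94320597, -0.33180114,  0.01644708],
       [-0.19933764,  0.52565985, -0.82701042],
       [ 0.26575743, -0.78331968, -0.56194596]]), 't': array([0.50296715, 0.21822805, 0.65185935])}
top {'fov_y': 45.73485474947461, 'cx': 321.5974194695818, 'cy': 194.87166029821196, 'dist': array([-0.11645902,  0.        ,  0.        ,  0.        ,  0.        ]), 'R': array([[-0.02424228, -0.99969528,  0.00465301],
       [-0.98698928,  0.02319362, -0.15910441],
       [ 0.15894801, -0.00844952, -0.9872508 ]]), 't': array([-0.08099957,  0.56489794,  1.1010233 ])}
wrist {'fov_y': 64.87328908529793, 'cx': 316.431540653094, 'cy': 195.46072398221114, 'dist': array([-0.03964607,  0.        ,  0.        ,  0.        ,  0.        ]), 'R': array([[ 2.87834185e-01, -9.57679875e-01, -8.59725923e-04],
       [-9.29109547e-01, -2.79464684e-01,  2.42187819e-01],
       [-2.32178664e-01, -6.89111540e-02, -9.70229004e-01]]), 't': array([-0.62502716, -0.02981144,  0.38840155])}
```

View pics/a_top.png

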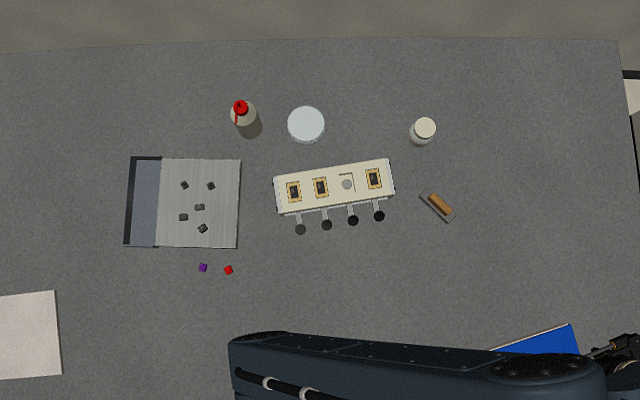

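View pics/a_side.png

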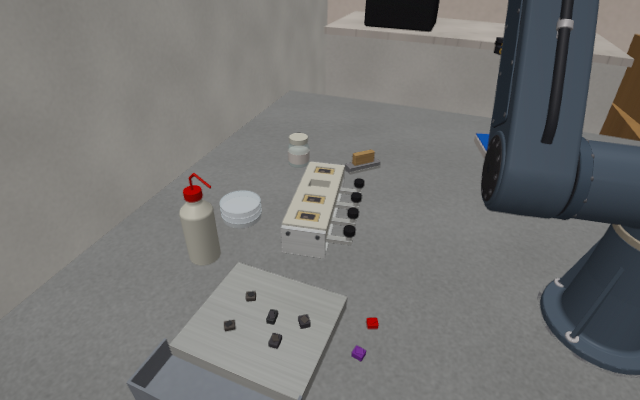

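View pics/a_wrist.png

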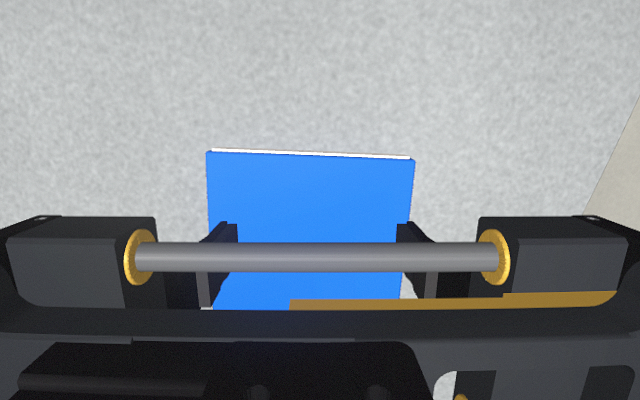

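```bash
cat > h.py <<'E'
import numpy as np, cv2
from rig import read_state, imaging, job, spotter
from scipy.optimize import least_squares
def K(p):
    f=200/np.tan(np.radians(p['fov_y'])/2); return np.array([[f,0,p['cx']],[0,f,p['cy']],[0,0,1.]])
def proj(p,X):
    X=np.atleast_2d(np.asarray(X,float))
    r,_=cv2.Rodrigues(np.asarray(p['R']))
    return cv2.projectPoints(X,r,np.asarray(p['t'],float),K(p),np.asarray(p['dist'],float))[0].reshape(-1,2)
def unproj(p,uv,z):
    uv=np.atleast_2d(np.asarray(uv,float))
    n=cv2.undistortPoints(uv.reshape(-1,1,2),K(p),np.asarray(p['dist'],float)).reshape(-1,2)
    R=np.asarray(p['R']);d=np.c_[n,np.ones(len(n))]@R; c=-R.T@np.asarray(p['t'])
    z=np.broadcast_to(z,(len(n),))
    return c+d*((z-c[2])/d[:,2])[:,None]
def rz(a): c,s=np.cos(a),np.sin(a); return np.array([[c,-s,0],[s,c,0],[0,0,1]])
def snap(cam,name,box=None,sc=1):
    p=imaging.camera_params(cam);im=imaging.capture(cam)[:,:,::-1].copy()
    o=im
    if box: l,t,w,h=box; o=cv2.resize(im[t:t+h,l:l+w],None,fx=sc,fy=sc,interpolation=cv2.INTER_CUBIC)
    cv2.imwrite(f"pics/{name}.png",o); return p,im
E
python3 - <<'E'
import cv2
im=cv2.imread('pics/a_top.png'); 
cv2.imwrite('pics/b1.png',cv2.resize(im[145:275,115:255],None,fx=4.5,fy=4.5,interpolation=2))
cv2.imwrite('pics/b2.png',cv2.resize(im[145:245,265:465],None,fx=4,fy=4,interpolation=2))
im=cv2.imread('pics/a_side.png'); 
cv2.imwrite('pics/b3.png',cv2.resize(im[130:260,270:400],None,fx=4.5,fy=4.5,interpolation=2))
cv2.imwrite('pics/b4.png',cv2.resize(im[250:400,120:390],None,fx=2.9,fy=2.9,interpolation=2))
E
```

```text
(no output)
```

View pics/b1.png

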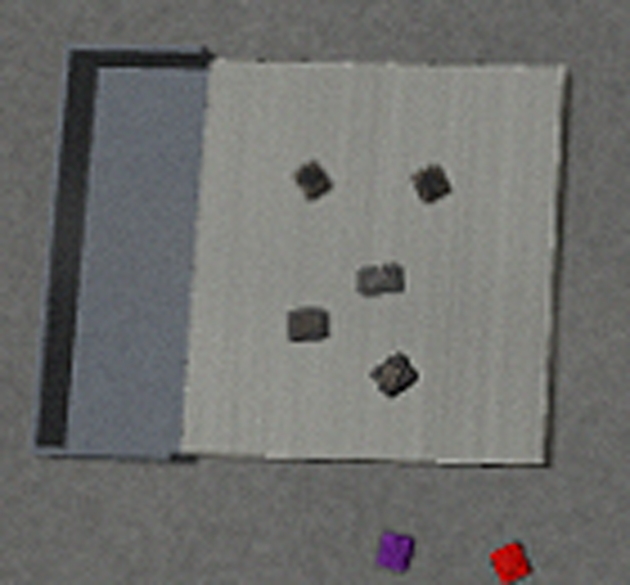

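View pics/b2.png

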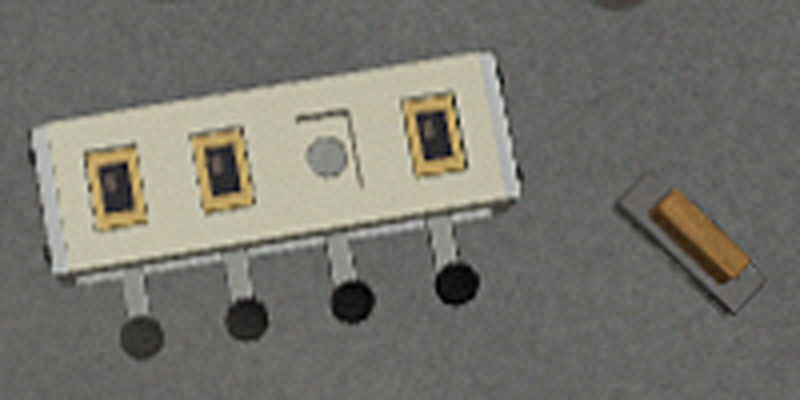

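View pics/b3.png

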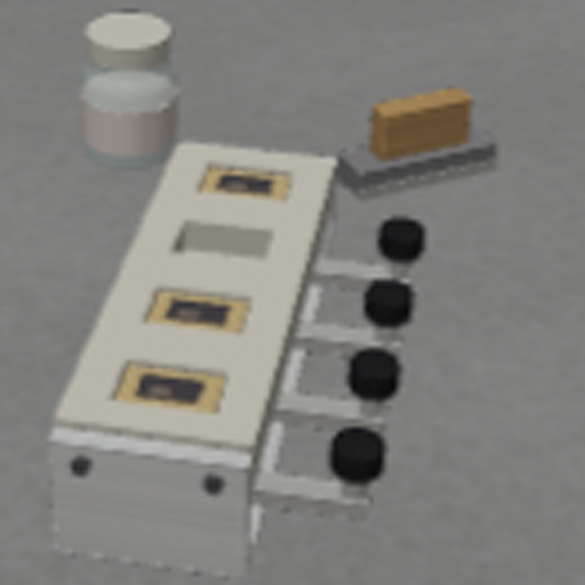

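View pics/b4.png

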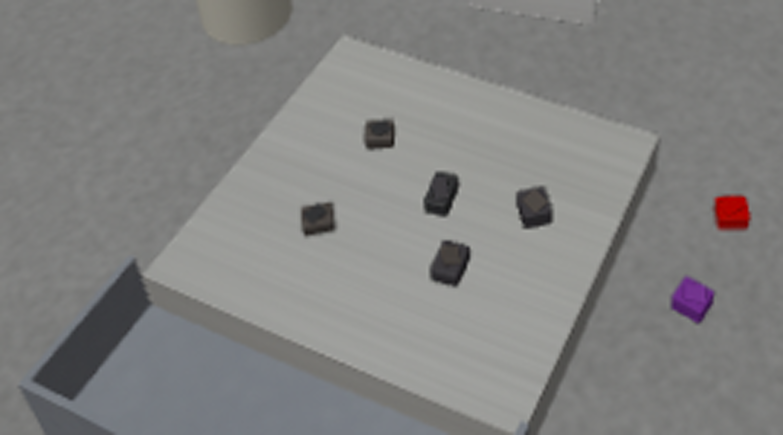

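```bash
cat > fit.py <<'E'
from h import *
pt=imaging.camera_params('top');ps=imaging.camera_params('side')
def cv(pts,off,s): return (np.array(pts,float)+.5)/s-.5+np.array(off)
def fit(obs,x0,tilt=False):
    # obs list of (cam, local pts, uv)
    def f(q):
        r=[]
        for p,L,uv in obs:
            X=np.array(L)@rz(q[2]).T+[q[0],q[1],0]
            r.append((proj(p,X)-uv).ravel())
        return np.concatenate(r)
    s=least_squares(f,x0,loss='soft_l1'); return s.x,f(s.x).reshape(-1,2)
np.set_printoptions(precision=4,suppress=True,linewidth=150)
ys=[.096,.032,-.032,-.096]
T=cv([(117,187),(222,170),(434,135),(142,337),(247,319),(353,301),(457,283)],(265,145),4)
L=[(0,.096,.068),(0,.032,.068),(0,-.096,.068)]+[(-.088,y,.052) for y in ys]
S=cv([(170,388),(197,311),(245,184),(357,443),(374,364),(389,292),(402,228)],(270,130),4.5)
for o in ([(pt,L,T),(ps,L,S)],[(pt,L,T)],[(ps,L,S)]):
    q,r=fit(o,[.6,0,.1]);print('mould',q,np.degrees(q[2]));print(r.T)
T=cv([(210,58),(567,66),(547,465),(183,455)],(115,145),4.5)
Lp=[(.11,.1,.03),(.11,-.1,.03),(-.11,-.1,.03),(-.11,.1,.03)]
S=cv([(147,277),(345,37),(659,137)],(120,250),2.9)
for o in ([(pt,Lp,T),(ps,Lp[:3],S)],[(pt,Lp,T)],[(ps,Lp[:3],S)]):
    q,r=fit(o,[.6,.25,0]);print('plate',q,np.degrees(q[2]));print(r.T)
Tf=cv([(640,172),(765,278),(735,314),(617,207)],(265,145),4)
Tr=cv([(675,188),(750,265),(722,283),(650,210)],(265,145),4)
Lr=[(.032,.009,.053),(-.032,.009,.053),(-.032,-.009,.053),(.032,-.009,.053)]
print(unproj(pt,Tr,.053),unproj(pt,Tf,.02))
E
python3 fit.py
```

```text
mould [ 0.5822 -0.123   0.1428] 8.179899852264498
[[-0.3149  0.0403 -0.0844 -0.3803 -0.0935 -0.1529  0.1332 -0.31    0.0388 -0.0323  0.0692  0.0614  0.0479  0.1028]
 [ 0.2626  0.1151  0.1431 -0.1225 -0.0611 -0.0062  0.0522  0.0072  0.1024 -0.0654 -0.4145 -0.6886 -0.4287 -0.1956]]
mould [ 0.5823 -0.1233  0.1433] 8.210473396388766
[[-0.1993  0.1531  0.0214 -0.2455  0.0384 -0.0243  0.2579]
 [ 0.2295  0.0681  0.069  -0.1591 -0.1118 -0.0709 -0.0263]]
mould [ 0.5819 -0.1221  0.142 ] 8.1382442901075
[[-0.3587  0.0193 -0.0044  0.0546  0.0726  0.0814  0.1559]
 [ 0.2593  0.327   0.1165 -0.1313 -0.4366 -0.203   0.008 ]]
plate [ 0.5533  0.2111 -0.0441] -2.5259443551586878
[[-0.0509 -0.666  -0.4305 -0.449  -1.3462 -0.6479  0.5594]
 [ 0.9063  0.3904  0.5183  0.5011 -0.9443 -1.3081 -1.4573]]
plate [ 0.5547  0.2101 -0.045 ] -2.5756028123382504
[[ 0.3968 -0.2263 -0.0599 -0.0734]
 [ 0.3192 -0.1336 -0.0356 -0.1158]]
plate [ 0.5513  0.2129 -0.0457] -2.6175539937806307
[[-0.9676 -0.0467  1.4514]
 [ 0.2424 -0.5013 -0.3425]]
[[ 0.5632 -0.3653  0.053 ]
 [ 0.5151 -0.4084  0.053 ]
 [ 0.5046 -0.3905  0.053 ]
 [ 0.5501 -0.3492  0.053 ]] [[ 0.5792 -0.3521  0.02  ]
 [ 0.5107 -0.4268  0.02  ]
 [ 0.4888 -0.4064  0.02  ]
 [ 0.5574 -0.3363  0.02  ]]
```

{"fn": "apply_moves", "kwargs": {
  "steps": [
    {"x":36,"y":15,"z":0,"spin":0.05},
    {"x":36,"y":22,"z":0,"spin":0.05},
    {"x":36,"y":22,"z":0,"spin":0.05},
    {"x":36,"y":22,"z":0,"spin":0.05},
    {"x":36,"y":22,"z":0,"spin":0.05},
    {"x":36,"y":22,"z":0,"spin":0.05},
    {"x":36,"y":22,"z":0,"spin":0.05},
    {"x":36,"y":22,"z":0,"spin":0.05},
    {"x":36,"y":22,"z":0,"spin":0.05},
    {"x":30,"y":20,"z":0,"spin":0.04},
    {"x":0,"y":0,"z":0,"spin":0},
    {"x":0,"y":0,"z":0,"spin":0}
  ]
}}

```text
time_s: 1.35
position: [0.5427, -0.3765, 0.2249]
tcp_rot: [[0.715, -0.005, 0.699], [-0.699, 0.004, 0.715], [-0.006, -1.0, -0.0]]
force: [-0.3, -0.3, -0.5]
opening: 0.996
```

```bash
cat >> h.py <<'E'
np.set_printoptions(precision=4,suppress=True,linewidth=150)
def st():
    s=read_state(); R=s['tcp_rot']; print('t %.2f'%s['time_s'],'pos',s['position'],'jaw',round(float(np.degrees(np.arctan2(R[1,0],R[0,0]))),2),'down',R[:,1],'F',s['force'],'open %.1fmm'%(s['opening']*87)); return s
def cutc(name,cam,k=6):
    for d in spotter.cut_out(name,cam)[:k]:
        m=d['mask'];c,sz,a=cv2.minAreaRect(np.argwhere(m)[:,::-1].astype(np.float32)); M=np.argwhere(m).mean(0)[::-1]
        print(name,cam,'%.2f'%d['score'],d['rect'],'mean',M,'rect',np.round(c,1),np.round(sz,1),round(a,1),m.sum())
E
python3 - <<'E'
from h import *
st(); snap('wrist','c1'); snap('top','c1t'); cutc('scraper','top')
E
```

```text
t 1.35 pos [ 0.5427 -0.3765  0.2249] jaw -44.34 down [-0.0045  0.0044 -1.    ] F [-0.2721 -0.2833 -0.4804] open 86.7mm
```

View pics/c1.png

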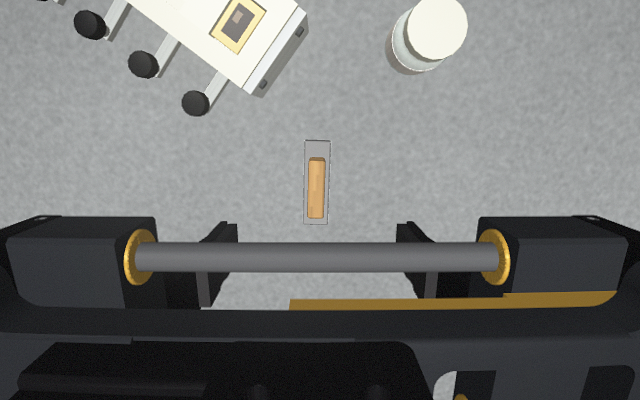

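Run:
```python
from h import *
p=imaging.camera_params('wrist')
F=unproj(p,[(305,140),(330,140),(327,224),(303,224)],.02);Rb=unproj(p,[(309,157),(326,157),(324,218),(308,218)],.053)
print(F,F.mean(0));print(Rb,Rb.mean(0))
for Q in (F,Rb):
    d=(Q[0]+Q[1]-Q[2]-Q[3])/2; print(np.linalg.norm(d),np.degrees(np.arctan2(d[1],d[0])))
```

```text
[[ 0.5602 -0.3397  0.02  ]
 [ 0.5803 -0.3595  0.02  ]
 [ 0.5085 -0.4289  0.02  ]
 [ 0.4879 -0.4087  0.02  ]] [ 0.5342 -0.3842  0.02  ]
[[ 0.5534 -0.3543  0.053 ]
 [ 0.566  -0.3666  0.053 ]
 [ 0.5183 -0.4128  0.053 ]
 [ 0.5059 -0.4006  0.053 ]] [ 0.5359 -0.3836  0.053 ]
0.09989850316813224 43.882734793666366
0.06637212861175636 44.20097971597368
```

{"fn": "apply_moves", "kwargs": {
  "steps": [
    {"x":-8,"y":-6.5,"z":-30,"spin":-0.027},
    {"x":0,"y":0,"z":-40,"spin":0},
    {"x":0,"y":0,"z":-40,"spin":0},
    {"x":0,"y":0,"z":-20,"spin":0},
    {"x":0,"y":0,"z":0,"spin":0},
    {"x":0,"y":0,"z":0,"spin":0}
  ]
}}

```text
time_s: 2.1
position: [0.5273, -0.3931, 0.0949]
tcp_rot: [[0.683, -0.0, 0.73], [-0.73, -0.002, 0.683], [0.001, -1.0, -0.001]]
force: [-1.1, -0.5, 0.2]
opening: 0.998
```

Run:
```python
from h import *
st()
```

```text
t 2.10 pos [ 0.5273 -0.3931  0.0949] jaw -46.9 down [-0.0003 -0.0017 -1.    ] F [-1.0782 -0.483   0.214 ] open 86.8mm
```

{"fn": "apply_moves", "kwargs": {
  "steps": [
    {"x":7.5,"y":10,"z":0,"spin":0.017},
    {"x":0,"y":0,"z":0,"spin":0},
    {"x":0,"y":0,"z":0,"spin":0}
  ]
}}

```text
time_s: 2.4
position: [0.5364, -0.385, 0.0991]
tcp_rot: [[0.695, 0.005, 0.719], [-0.719, -0.007, 0.695], [0.008, -1.0, -0.001]]
force: [-0.2, -0.1, -0.3]
opening: 1.0
```

Run:
```python
from h import *
for i in range(4):
  st(); imaging.capture('top')
```

```text
t 2.40 pos [ 0.5364 -0.385   0.0991] jaw -45.95 down [ 0.0048 -0.0066 -1.    ] F [-0.2458 -0.0766 -0.3447] open 87.0mm
t 2.45 pos [ 0.5366 -0.3849  0.0993] jaw -45.95 down [ 0.0051 -0.0067 -1.    ] F [-0.3111  0.4711 -0.3914] open 87.4mm
t 2.50 pos [ 0.5364 -0.3849  0.099 ] jaw -45.96 down [ 0.0047 -0.0064 -1.    ] F [ 0.2997 -0.5805  0.2515] open 87.1mm
t 2.55 pos [ 0.5361 -0.3848  0.0986] jaw -45.97 down [ 0.0041 -0.0059 -1.    ] F [-0.325   0.1504 -0.0576] open 86.7mm
```

{"fn": "apply_moves", "kwargs": {
  "steps": [
    {"x":-0.5,"y":1,"z":-20,"spin":0},
    {"x":0,"y":0,"z":-20,"spin":0},
    {"x":0,"y":0,"z":-10,"spin":0},
    {"x":0,"y":0,"z":0,"spin":0},
    {"x":0,"y":0,"z":0,"spin":0}
  ]
}}

```text
time_s: 3.1
position: [0.5365, -0.3848, 0.0489]
tcp_rot: [[0.695, 0.006, 0.719], [-0.719, -0.009, 0.695], [0.011, -1.0, -0.001]]
force: [0.3, 0.7, 0.2]
opening: 0.998
```

{"fn": "apply_moves", "kwargs": {
  "steps": [
    {"x":-1,"y":1,"z":-10,"spin":0},
    {"x":0,"y":0,"z":-7,"spin":0},
    {"x":0,"y":0,"z":0,"spin":0},
    {"x":0,"y":0,"z":0,"spin":0}
  ]
}}

```text
time_s: 3.5
position: [0.5363, -0.3846, 0.0324]
tcp_rot: [[0.695, 0.009, 0.719], [-0.719, -0.011, 0.695], [0.014, -1.0, -0.001]]
force: [0.4, 0.2, -0.1]
opening: 0.996
```

{"fn": "apply_moves", "kwargs": {
  "steps": [
    {"x":0,"y":0,"z":0,"spin":0},
    {"x":0,"y":0,"z":0,"spin":0},
    {"x":0,"y":0,"z":0,"spin":0},
    {"x":0,"y":0,"z":0,"spin":0},
    {"x":0,"y":0,"z":0,"spin":0},
    {"x":0,"y":0,"z":0,"spin":0},
    {"x":0,"y":0,"z":0,"spin":0}
  ],
  "grip": 0
}}

```text
time_s: 4.2
position: [0.5369, -0.3852, 0.0335]
tcp_rot: [[0.695, 0.01, 0.719], [-0.719, -0.012, 0.695], [0.016, -1.0, -0.001]]
force: [-0.6, -0.1, -0.3]
opening: 0.445
```

{"fn": "apply_moves", "kwargs": {
  "steps": [
    {"x":0,"y":0,"z":0,"spin":0},
    {"x":0,"y":0,"z":0,"spin":0},
    {"x":0,"y":0,"z":0,"spin":0},
    {"x":0,"y":0,"z":0,"spin":0},
    {"x":0,"y":0,"z":0,"spin":0},
    {"x":0,"y":0,"z":0,"spin":0}
  ]
}}

```text
time_s: 4.8
position: [0.5361, -0.3843, 0.0334]
tcp_rot: [[0.695, 0.008, 0.719], [-0.719, -0.011, 0.695], [0.013, -1.0, -0.001]]
force: [0.4, -0.1, 0.9]
opening: 0.205
```

{"fn": "apply_moves", "kwargs": {
  "steps": [
    {"x":0,"y":0,"z":10,"spin":0},
    {"x":0,"y":0,"z":30,"spin":0},
    {"x":0,"y":0,"z":40,"spin":0},
    {"x":0,"y":0,"z":40,"spin":0},
    {"x":0,"y":0,"z":40,"spin":0},
    {"x":0,"y":0,"z":0,"spin":0},
    {"x":0,"y":0,"z":0,"spin":0}
  ]
}}

```text
time_s: 5.5
position: [0.5344, -0.3827, 0.1993]
tcp_rot: [[0.695, 0.007, 0.719], [-0.719, -0.009, 0.695], [0.011, -1.0, -0.001]]
force: [-1.3, -0.6, -2.2]
opening: 0.207
```

Run:
```python
from h import *
s=st(); p,im=snap('top','d1'); snap('side','d1s');snap('wrist','d1w')
P=np.array([.5545,.2105]);a=-.0445
for n in ['wash_bottle','dishes','resin_jar','scraper']: cutc(n,'top',1)
for d in spotter.cut_out('chip1','top'):
    c=np.argwhere(d['mask']).mean(0)[::-1]; X=unproj(p,c,.037)[0]; print('%.2f'%d['score'],c,X[:2],'plate',rz(a)[:2,:2].T@(X[:2]-P)*1000)
print(unproj(p,[(240,108),(306,120),(423,128)],[.2,.044,.085]))
```

```text
t 5.50 pos [ 0.5344 -0.3827  0.1993] jaw -45.96 down [ 0.0067 -0.0087 -0.9999] F [-1.3271 -0.5737 -2.1972] open 18.1mm
wash_bottle top 0.58 [228.1, 99.1, 34.2, 41.8] mean [245.7764 119.136 ] rect [245.9 118.8] [41.6 25. ] 63.4 890
dishes top 0.85 [287.9, 106.5, 35.7, 37.4] mean [305.5856 124.9955] rect [305.8 124.8] [36.1 36.8] 45.0 1110
resin_jar top 0.61 [408.9, 116.3, 28.5, 31.7] mean [421.1464 132.1028] rect [421. 132.] [24.1 32.2] 26.6 642
scraper top 0.42 [432.6, 175.0, 14.9, 14.5] mean [439.956  181.6923] rect [440.3 181.3] [ 6.4 14.1] 45.0 91
0.61 [202.6047 227.8837] [0.4899 0.1959] plate [-63.9093 -17.4578]
0.57 [198.7358 206.5472] [0.5423 0.2062] plate [-11.9627  -4.8695]
0.38 [210.4222 184.9556] [0.5952 0.178 ] plate [ 42.1555 -30.6851]
[[ 0.7326  0.0789  0.2   ]
 [ 0.7528 -0.0602  0.044 ]
 [ 0.7138 -0.3423  0.085 ]]
```

View pics/d1w.png

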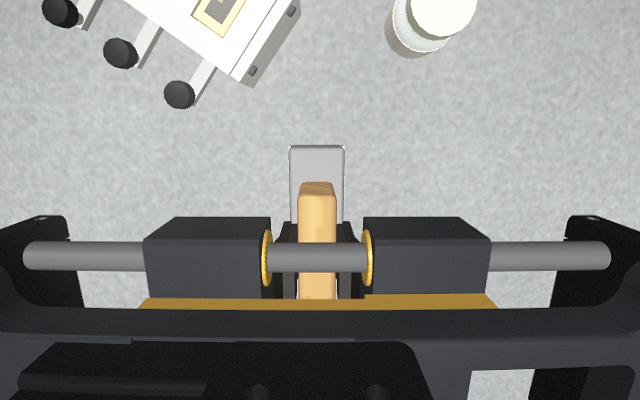

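View pics/d1s.png

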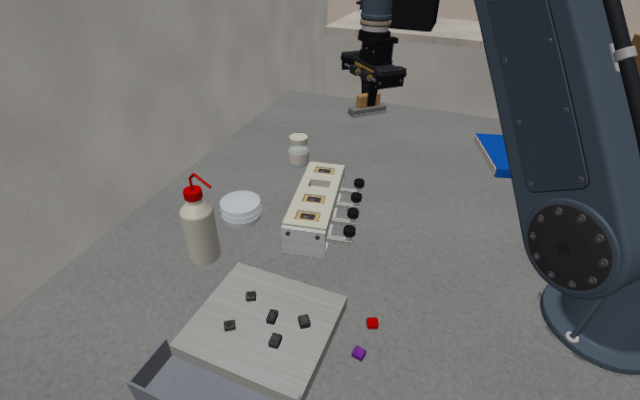

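{"fn": "apply_moves", "kwargs": {
  "steps": [
    {"x":0,"y":25,"z":0,"spin":-0.04},
    {"x":-2,"y":45,"z":0,"spin":-0.07},
    {"x":-2,"y":45,"z":0,"spin":-0.07},
    {"x":-2,"y":45,"z":0,"spin":-0.07},
    {"x":-2,"y":45,"z":0,"spin":-0.07},
    {"x":-2,"y":45,"z":0,"spin":-0.07},
    {"x":-2,"y":45,"z":0,"spin":-0.07},
    {"x":-2,"y":45,"z":0,"spin":-0.07},
    {"x":-2,"y":45,"z":0,"spin":-0.07},
    {"x":-2,"y":45,"z":0,"spin":-0.07},
    {"x":-2,"y":45,"z":0,"spin":-0.07},
    {"x":0,"y":30,"z":0,"spin":-0.05}
  ]
}}

```text
time_s: 7.1
position: [0.5105, 0.1337, 0.1914]
tcp_rot: [[-0.066, -0.006, 0.998], [-0.998, -0.008, -0.066], [0.008, -1.0, -0.005]]
force: [0.2, 0.1, -1.8]
opening: 0.203
```

{"fn": "apply_moves", "kwargs": {
  "steps": [
    {"x":0,"y":0,"z":0,"spin":0},
    {"x":0,"y":0,"z":0,"spin":0}
  ]
}}

```text
time_s: 7.3
position: [0.5097, 0.1379, 0.1908]
tcp_rot: [[-0.059, -0.007, 0.998], [-0.998, -0.007, -0.06], [0.008, -1.0, -0.006]]
force: [-0.5, -0.6, -2.1]
opening: 0.197
```

Run:
```python
from h import *
s=st()
```

```text
t 7.30 pos [0.5097 0.1379 0.1908] jaw -93.41 down [-0.0067 -0.0073 -1.    ] F [-0.4759 -0.6012 -2.0813] open 17.1mm
```

{"fn": "apply_moves", "kwargs": {
  "steps": [
    {"x":5.5,"y":15,"z":-30,"spin":0.015},
    {"x":0,"y":0,"z":-40,"spin":0},
    {"x":0,"y":0,"z":-28,"spin":0},
    {"x":0,"y":0,"z":0,"spin":0},
    {"x":0,"y":0,"z":0,"spin":0}
  ]
}}

```text
time_s: 7.8
position: [0.519, 0.148, 0.0914]
tcp_rot: [[-0.048, -0.001, 0.999], [-0.999, -0.009, -0.048], [0.009, -1.0, -0.0]]
force: [-0.4, 0.0, -0.5]
opening: 0.2
```

Run:
```python
from h import *
s=st();snap('side','e1',(120,200,270,200),2.9)
```

```text
t 7.80 pos [0.519  0.148  0.0914] jaw -92.74 down [-0.0007 -0.0086 -1.    ] F [-0.4439  0.0128 -0.4638] open 17.4mm
```

View pics/e1.png

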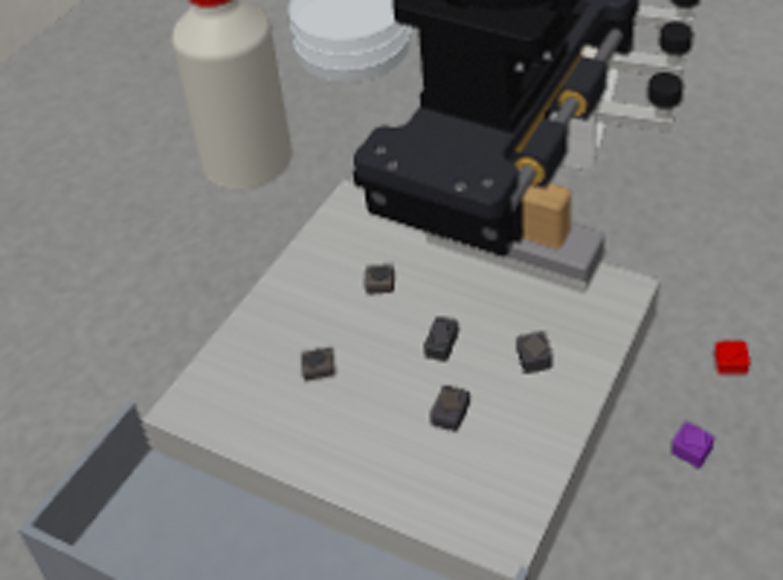

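{"fn": "apply_moves", "kwargs": {
  "steps": [
    {"x":-3,"y":4,"z":-10,"spin":0.003},
    {"x":0,"y":0,"z":-8,"spin":0},
    {"x":0,"y":0,"z":-4,"spin":0},
    {"x":0,"y":0,"z":-2,"spin":0},
    {"x":0,"y":0,"z":0,"spin":0},
    {"x":0,"y":0,"z":0,"spin":0}
  ]
}}

```text
time_s: 8.45
position: [0.519, 0.1517, 0.0701]
tcp_rot: [[-0.046, 0.008, 0.999], [-0.999, -0.008, -0.046], [0.008, -1.0, 0.009]]
force: [-0.2, -0.3, -2.4]
opening: 0.206
```

{"fn": "apply_moves", "kwargs": {
  "steps": [
    {"x":-3,"y":2,"z":-2,"spin":0},
    {"x":0,"y":0,"z":-2,"spin":0},
    {"x":0,"y":0,"z":0,"spin":0},
    {"x":0,"y":0,"z":0,"spin":0}
  ]
}}

```text
time_s: 8.85
position: [0.5159, 0.1541, 0.0662]
tcp_rot: [[-0.045, 0.009, 0.999], [-0.999, -0.008, -0.045], [0.008, -1.0, 0.01]]
force: [0.1, -0.4, -1.6]
opening: 0.2
```

{"fn": "apply_moves", "kwargs": {
  "steps": [
    {"x":0.5,"y":10,"z":0,"spin":0},
    {"x":0.5,"y":10,"z":0,"spin":0},
    {"x":0.5,"y":10,"z":0,"spin":0},
    {"x":0.5,"y":10,"z":0,"spin":0},
    {"x":0.5,"y":10,"z":0,"spin":0},
    {"x":0.5,"y":10,"z":0,"spin":0}
  ]
}}

```text
time_s: 9.45
position: [0.5193, 0.219, 0.0664]
tcp_rot: [[-0.046, 0.01, 0.999], [-0.999, -0.008, -0.046], [0.007, -1.0, 0.01]]
force: [0.1, -0.4, -2.6]
opening: 0.206
```

Run:
```python
from h import *
s=st();snap('side','e2',(120,200,270,200),2.9)
```

```text
t 9.45 pos [0.5193 0.219  0.0664] jaw -92.63 down [ 0.0096 -0.0077 -0.9999] F [ 0.0796 -0.3787 -2.6194] open 17.9mm
```

View pics/e2.png

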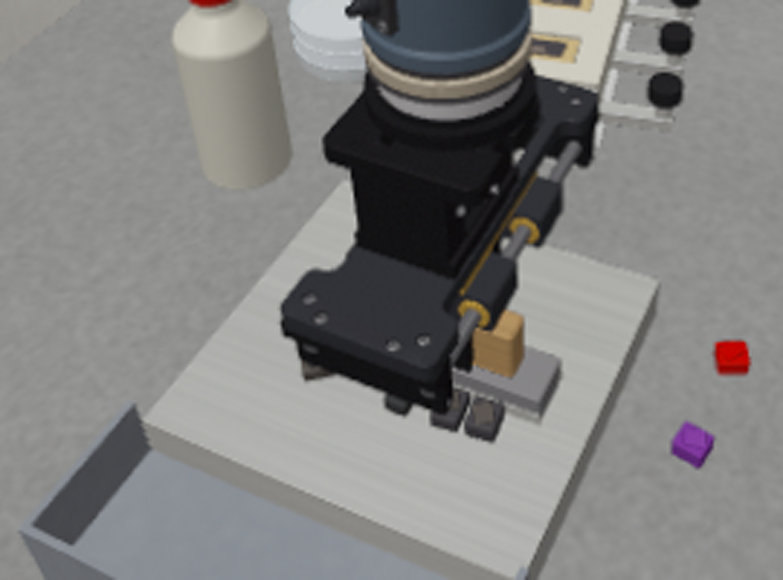

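Three chips are being pushed; the scraper rides just over the plate. Continue.

{"fn": "apply_moves", "kwargs": {
  "steps": [
    {"x":0.4,"y":10,"z":0,"spin":0},
    {"x":0.4,"y":10,"z":0,"spin":0},
    {"x":0.4,"y":10,"z":0,"spin":0},
    {"x":0.4,"y":10,"z":0,"spin":0},
    {"x":0.4,"y":10,"z":0,"spin":0},
    {"x":0.4,"y":10,"z":0,"spin":0},
    {"x":0.4,"y":8,"z":0,"spin":0},
    {"x":0,"y":8,"z":0,"spin":0},
    {"x":0,"y":0,"z":0,"spin":0}
  ]
}}

```text
time_s: 10.4
position: [0.5223, 0.3043, 0.0663]
tcp_rot: [[-0.044, 0.011, 0.999], [-0.999, -0.007, -0.044], [0.006, -1.0, 0.011]]
force: [0.1, 0.5, -1.3]
opening: 0.202
```

Run:
```python
from h import *
s=st();snap('side','e3',(60,200,330,200),2.4)
```

```text
t 10.40 pos [0.5223 0.3043 0.0663] jaw -92.52 down [ 0.0107 -0.0065 -0.9999] F [ 0.1063  0.5443 -1.2931] open 17.6mm
```

View pics/e3.png

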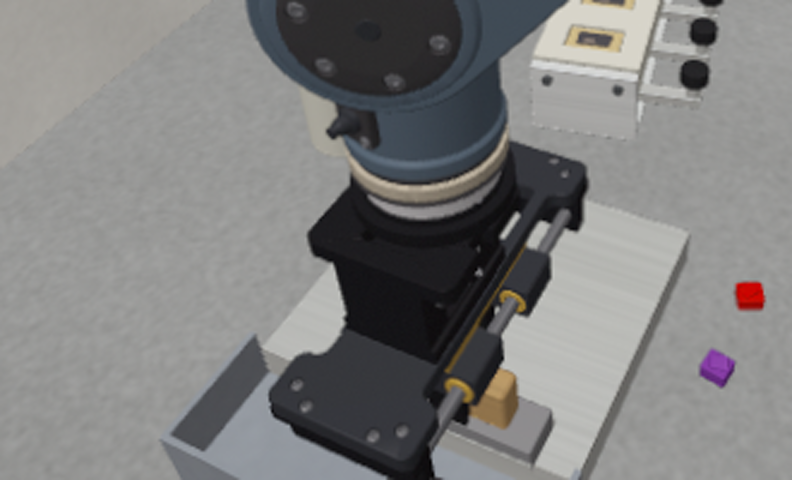

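{"fn": "apply_moves", "kwargs": {
  "steps": [
    {"x":0,"y":8,"z":0,"spin":0},
    {"x":0,"y":6,"z":0,"spin":0},
    {"x":0,"y":0,"z":0,"spin":0},
    {"x":0,"y":0,"z":35,"spin":0},
    {"x":0,"y":-20,"z":15,"spin":0},
    {"x":10,"y":-40,"z":0,"spin":0},
    {"x":20,"y":-40,"z":0,"spin":0},
    {"x":20,"y":-40,"z":0,"spin":0},
    {"x":20,"y":-30,"z":0,"spin":0},
    {"x":0,"y":0,"z":0,"spin":0},
    {"x":0,"y":0,"z":0,"spin":0}
  ]
}}

```text
time_s: 11.55
position: [0.5932, 0.1416, 0.118]
tcp_rot: [[-0.043, 0.011, 0.999], [-0.999, -0.009, -0.043], [0.008, -1.0, 0.011]]
force: [-0.0, 0.8, -1.4]
opening: 0.208
```

Run:
```python
from h import *
s=st();snap('side','e4',(60,200,330,200),2.4);snap('top','e4t',(115,145,140,130),4.5)
```

```text
t 11.55 pos [0.5932 0.1416 0.118 ] jaw -92.46 down [ 0.0105 -0.0089 -0.9999] F [-0.0417  0.7647 -1.4007] open 18.1mm
```

View pics/e4.png

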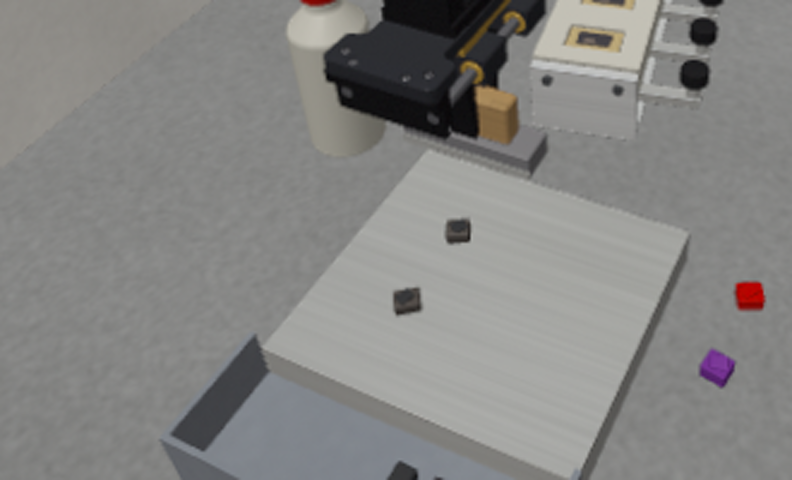

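View pics/e4t.png

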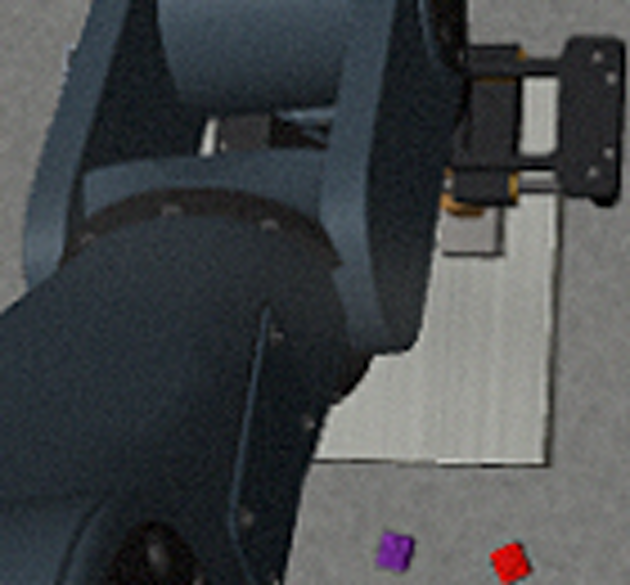

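Run:
```python
from h import *
ps=imaging.camera_params('side')
print(unproj(ps,[(182,245),(221,245),(203,264)],0))
```

```text
[[0.8133 0.0783 0.    ]
 [0.7354 0.0486 0.    ]
 [0.7389 0.1118 0.    ]]
```

{"fn": "apply_moves", "kwargs": {
  "steps": [
    {"x":2,"y":2,"z":-20,"spin":0},
    {"x":0,"y":0,"z":-16,"spin":0},
    {"x":0,"y":0,"z":-8,"spin":0},
    {"x":0,"y":0,"z":0,"spin":0},
    {"x":0,"y":0,"z":0,"spin":0}
  ]
}}

```text
time_s: 12.15
position: [0.5921, 0.1504, 0.0736]
tcp_rot: [[-0.033, 0.01, 0.999], [-0.999, -0.008, -0.033], [0.008, -1.0, 0.011]]
force: [-0.1, -0.1, -1.4]
opening: 0.203
```

{"fn": "apply_moves", "kwargs": {
  "steps": [
    {"x":0,"y":-2,"z":-4,"spin":-0.01},
    {"x":0,"y":0,"z":-3.5,"spin":0},
    {"x":0,"y":0,"z":0,"spin":0},
    {"x":0,"y":0,"z":0,"spin":0}
  ]
}}

```text
time_s: 12.55
position: [0.593, 0.149, 0.0674]
tcp_rot: [[-0.043, 0.013, 0.999], [-0.999, -0.008, -0.043], [0.008, -1.0, 0.014]]
force: [-0.1, 0.1, -1.3]
opening: 0.207
```

{"fn": "apply_moves", "kwargs": {
  "steps": [
    {"x":0.5,"y":10,"z":-0.3,"spin":0},
    {"x":0.5,"y":10,"z":-0.3,"spin":0},
    {"x":0.5,"y":10,"z":0,"spin":0},
    {"x":0.5,"y":10,"z":0,"spin":0},
    {"x":0.5,"y":10,"z":0,"spin":0},
    {"x":0.5,"y":10,"z":0,"spin":0},
    {"x":0.5,"y":10,"z":0,"spin":0},
    {"x":0.5,"y":10,"z":0,"spin":0},
    {"x":0,"y":0,"z":0,"spin":0}
  ]
}}

```text
time_s: 13.45
position: [0.5975, 0.2377, 0.0673]
tcp_rot: [[-0.042, 0.015, 0.999], [-0.999, -0.007, -0.042], [0.007, -1.0, 0.015]]
force: [-0.5, 0.1, -2.1]
opening: 0.203
```

{"fn": "apply_moves", "kwargs": {
  "steps": [
    {"x":0.5,"y":10,"z":0,"spin":0},
    {"x":0.5,"y":10,"z":0,"spin":0},
    {"x":0.5,"y":10,"z":0,"spin":0},
    {"x":0.5,"y":10,"z":0,"spin":0},
    {"x":0.5,"y":10,"z":0,"spin":0},
    {"x":0.5,"y":10,"z":0,"spin":0},
    {"x":0.5,"y":8,"z":0,"spin":0},
    {"x":0,"y":0,"z":0,"spin":0}
  ]
}}

```text
time_s: 14.25
position: [0.6011, 0.3119, 0.0671]
tcp_rot: [[-0.042, 0.015, 0.999], [-0.999, -0.007, -0.042], [0.007, -1.0, 0.015]]
force: [0.3, 0.7, -2.1]
opening: 0.203
```

{"fn": "apply_moves", "kwargs": {
  "steps": [
    {"x":0,"y":8,"z":0,"spin":0},
    {"x":0,"y":0,"z":0,"spin":0},
    {"x":0,"y":0,"z":30,"spin":0},
    {"x":0,"y":0,"z":40,"spin":0},
    {"x":0,"y":-20,"z":40,"spin":0},
    {"x":-10,"y":-45,"z":20,"spin":0},
    {"x":-10,"y":-45,"z":0,"spin":0},
    {"x":-10,"y":-45,"z":0,"spin":0},
    {"x":-10,"y":-45,"z":0,"spin":0},
    {"x":-10,"y":-45,"z":0,"spin":0},
    {"x":-5,"y":-45,"z":0,"spin":0},
    {"x":0,"y":-30,"z":0,"spin":0}
  ]
}}

```text
time_s: 15.45
position: [0.5413, -0.0086, 0.2024]
tcp_rot: [[-0.035, 0.019, 0.999], [-0.999, -0.011, -0.035], [0.01, -1.0, 0.019]]
force: [0.2, 0.2, -1.7]
opening: 0.203
```

Run:
```python
from h import *
s=st();snap('side','e5',(60,200,330,200),2.4);snap('top','e5t',(115,145,140,130),4.5)
```

```text
t 15.45 pos [ 0.5413 -0.0086  0.2024] jaw -92.03 down [ 0.0191 -0.0107 -0.9998] F [ 0.1829  0.1727 -1.675 ] open 17.6mm
```

View pics/e5.png

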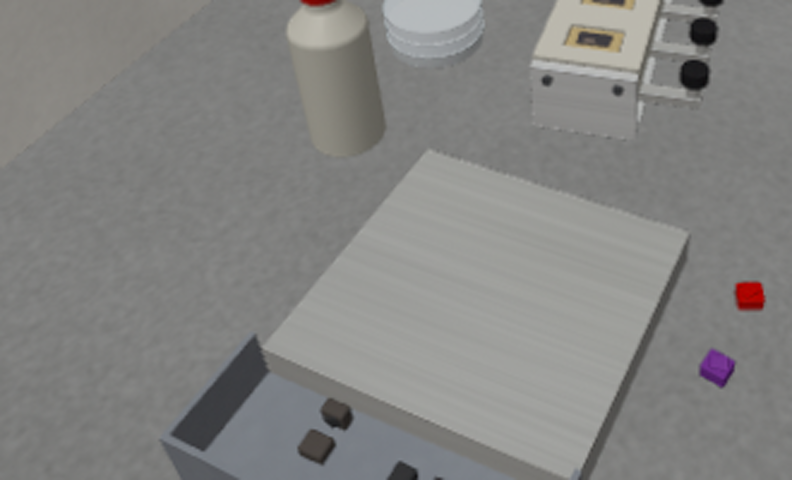

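View pics/e5t.png

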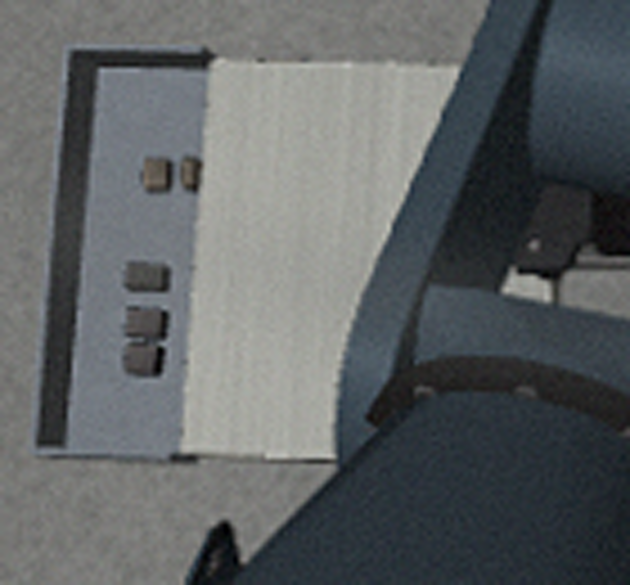

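{"fn": "apply_moves", "kwargs": {
  "steps": [
    {"x":0,"y":-40,"z":0,"spin":0},
    {"x":-4,"y":-45,"z":0,"spin":0},
    {"x":-4,"y":-45,"z":0,"spin":0},
    {"x":-4,"y":-45,"z":0,"spin":0},
    {"x":-4,"y":-45,"z":0,"spin":0},
    {"x":-4,"y":-45,"z":0,"spin":0},
    {"x":-4,"y":-45,"z":0,"spin":0},
    {"x":-4,"y":-40,"z":0,"spin":0},
    {"x":-4,"y":-30,"z":0,"spin":0},
    {"x":0,"y":0,"z":0,"spin":0},
    {"x":0,"y":0,"z":0,"spin":0}
  ]
}}

```text
time_s: 16.65
position: [0.508, -0.4002, 0.2031]
tcp_rot: [[-0.038, 0.023, 0.999], [-0.999, -0.009, -0.037], [0.009, -1.0, 0.023]]
force: [-0.6, 1.3, -1.6]
opening: 0.205
```

Run:
```python
from h import *
s=st()
```

```text
t 16.65 pos [ 0.508  -0.4002  0.2031] jaw -92.15 down [ 0.0226 -0.0095 -0.9997] F [-0.5864  1.291  -1.6276] open 17.9mm
```

{"fn": "apply_moves", "kwargs": {
  "steps": [
    {"x":0,"y":0,"z":-30,"spin":0},
    {"x":0,"y":0,"z":-40,"spin":0},
    {"x":0,"y":0,"z":-40,"spin":0},
    {"x":0,"y":0,"z":-25,"spin":0},
    {"x":0,"y":0,"z":-10,"spin":0},
    {"x":0,"y":0,"z":0,"spin":0},
    {"x":0,"y":0,"z":0,"spin":0}
  ]
}}

```text
time_s: 17.35
position: [0.5121, -0.3904, 0.0574]
tcp_rot: [[-0.029, 0.026, 0.999], [-1.0, -0.01, -0.028], [0.009, -1.0, 0.026]]
force: [1.1, 0.2, -1.8]
opening: 0.202
```

{"fn": "apply_moves", "kwargs": {
  "steps": [
    {"x":0,"y":0,"z":-10,"spin":0},
    {"x":0,"y":0,"z":-7,"spin":0},
    {"x":0,"y":0,"z":-2,"spin":0},
    {"x":0,"y":0,"z":-1,"spin":0},
    {"x":0,"y":0,"z":-1,"spin":0},
    {"x":0,"y":0,"z":0,"spin":0}
  ]
}}

```text
time_s: 17.95
position: [0.515, -0.3928, 0.0401]
tcp_rot: [[-0.028, 0.033, 0.999], [-0.999, -0.017, -0.028], [0.016, -0.999, 0.033]]
force: [-0.6, -0.2, -2.2]
opening: 0.201
```

{"fn": "apply_moves", "kwargs": {
  "steps": [
    {"x":0,"y":0,"z":-2,"spin":0},
    {"x":0,"y":0,"z":-2,"spin":0},
    {"x":0,"y":0,"z":-2,"spin":0},
    {"x":0,"y":0,"z":-1,"spin":0}
  ]
}}

```text
time_s: 18.35
position: [0.5158, -0.3935, 0.0343]
tcp_rot: [[-0.029, 0.035, 0.999], [-0.999, -0.018, -0.029], [0.017, -0.999, 0.035]]
force: [0.4, 1.3, 5.1]
opening: 0.204
```

{"fn": "apply_moves", "kwargs": {
  "steps": [
    {"x":0,"y":0,"z":0,"spin":0},
    {"x":0,"y":0,"z":0,"spin":0},
    {"x":0,"y":0,"z":0,"spin":0},
    {"x":0,"y":0,"z":0,"spin":0},
    {"x":0,"y":0,"z":0,"spin":0},
    {"x":0,"y":0,"z":0,"spin":0}
  ],
  "grip": 60
}}

```text
time_s: 18.95
position: [0.516, -0.3942, 0.0344]
tcp_rot: [[-0.029, 0.036, 0.999], [-0.999, -0.02, -0.028], [0.019, -0.999, 0.036]]
force: [0.5, 0.4, -0.7]
opening: 0.644
```

Run:
```python
from h import *
s=st();print(s['joint_positions']);snap('side','f1',(300,60,150,120),4.5)
```

```text
t 18.95 pos [ 0.516  -0.3942  0.0344] jaw -91.64 down [ 0.0356 -0.0198 -0.9992] F [ 0.4855  0.3864 -0.7146] open 56.0mm
[-47.5606  45.836   87.6216   1.0562  44.3321  43.3223]
```

View pics/f1.png

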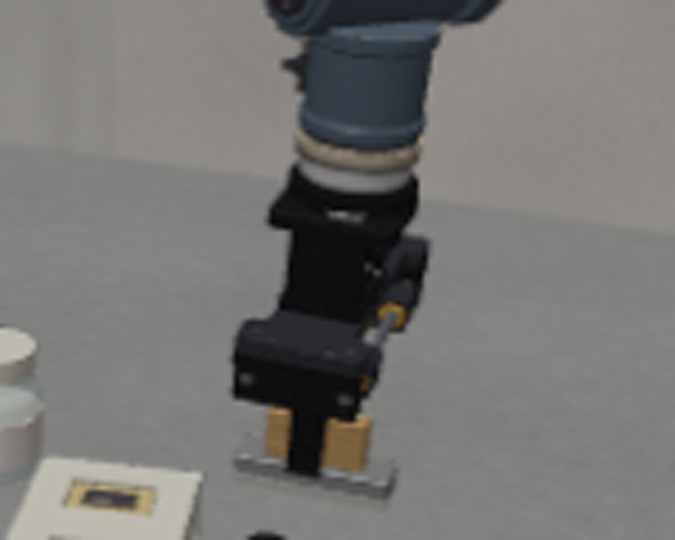

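{"fn": "apply_moves", "kwargs": {
  "steps": [
    {"x":0,"y":0,"z":20,"spin":0},
    {"x":0,"y":0,"z":40,"spin":0},
    {"x":0,"y":0,"z":40,"spin":0.03},
    {"x":0,"y":40,"z":20,"spin":0.03},
    {"x":0,"y":45,"z":0,"spin":0.03},
    {"x":0,"y":45,"z":0,"spin":0.03},
    {"x":0,"y":30,"z":0,"spin":0.03},
    {"x":0,"y":0,"z":0,"spin":0.02},
    {"x":0,"y":0,"z":0,"spin":0}
  ]
}}

```text
time_s: 19.9
position: [0.515, -0.2305, 0.1592]
tcp_rot: [[0.145, 0.042, 0.989], [-0.989, -0.016, 0.145], [0.022, -0.999, 0.039]]
force: [-0.6, -0.1, 0.1]
opening: 0.692
```

Run:
```python
from h import *
s=st();print(s['joint_positions']);snap('wrist','f2');snap('side','f2s')
```

```text
t 19.90 pos [ 0.515  -0.2305  0.1592] jaw -81.68 down [ 0.0417 -0.016  -0.999 ] F [-0.6358 -0.1375  0.1443] open 60.2mm
[-35.8116  30.117   96.791    0.8473  50.6219  45.3243]
```

View pics/f2.png

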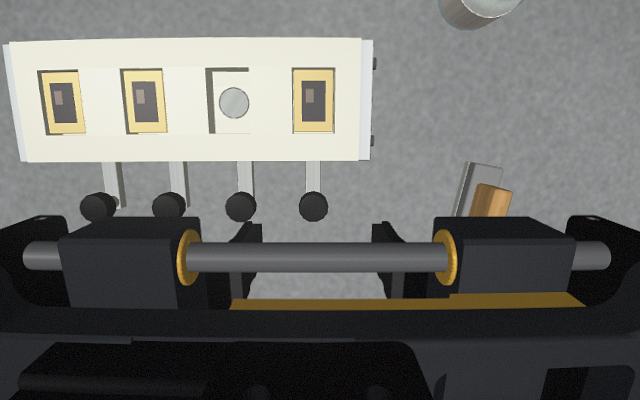

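View pics/f2s.png

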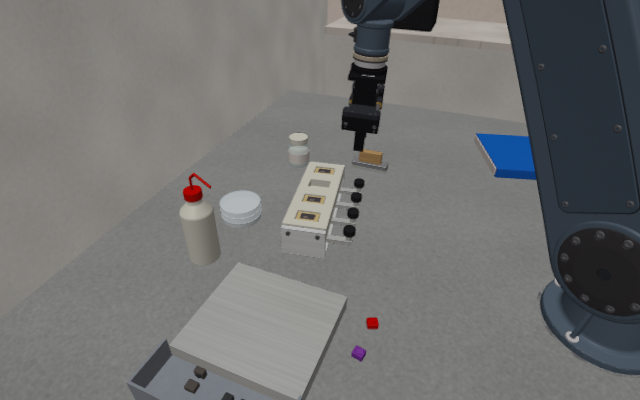

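{"fn": "apply_moves", "kwargs": {
  "steps": [
    {"x":0,"y":0,"z":0,"spin":0.15},
    {"x":0,"y":0,"z":0,"spin":0.15},
    {"x":0,"y":0,"z":0,"spin":0.15},
    {"x":0,"y":0,"z":0,"spin":0.15},
    {"x":0,"y":0,"z":0,"spin":0.15},
    {"x":0,"y":0,"z":0,"spin":0.15},
    {"x":0,"y":0,"z":0,"spin":0.15},
    {"x":0,"y":0,"z":0,"spin":0.15},
    {"x":0,"y":0,"z":0,"spin":0.15},
    {"x":0,"y":0,"z":0,"spin":0.15},
    {"x":0,"y":0,"z":0,"spin":0.15},
    {"x":0,"y":0,"z":0,"spin":0}
  ]
}}

```text
time_s: 21.2
position: [0.517, -0.2537, 0.1561]
tcp_rot: [[0.975, 0.02, -0.223], [0.222, 0.041, 0.974], [0.028, -0.999, 0.035]]
force: [-0.1, 0.2, 0.3]
opening: 0.691
```

Run:
```python
from h import *
s=st();print(s['joint_positions'])
```

```text
t 21.20 pos [ 0.517  -0.2537  0.1561] jaw 12.83 down [ 0.0197  0.0407 -0.999 ] F [-0.0803  0.2488  0.2614] open 60.1mm
[-38.5883  32.0069  93.306    3.0753  55.2952 -53.2145]
```

{"fn": "apply_moves", "kwargs": {
  "steps": [
    {"x":0,"y":2,"z":0,"spin":0.15},
    {"x":0,"y":2,"z":0,"spin":0.15},
    {"x":0,"y":2,"z":0,"spin":0.15},
    {"x":0,"y":2,"z":0,"spin":0.15},
    {"x":0,"y":2,"z":0,"spin":0.15},
    {"x":0,"y":2,"z":0,"spin":0.15},
    {"x":0,"y":2,"z":0,"spin":0.15},
    {"x":0,"y":2,"z":0,"spin":0.15},
    {"x":0,"y":2,"z":0,"spin":0.15},
    {"x":0,"y":2,"z":0,"spin":0.14},
    {"x":0,"y":0,"z":0,"spin":0},
    {"x":0,"y":0,"z":0,"spin":0}
  ]
}}

```text
time_s: 22.4
position: [0.5174, -0.2474, 0.1535]
tcp_rot: [[-0.133, -0.035, -0.99], [0.991, 0.021, -0.134], [0.025, -0.999, 0.032]]
force: [-0.6, -0.7, -0.3]
opening: 0.688
```

Run:
```python
from h import *
s=st();print(s['joint_positions'])
```

```text
t 22.40 pos [ 0.5174 -0.2474  0.1535] jaw 97.67 down [-0.0348  0.0209 -0.9992] F [-0.5556 -0.7321 -0.3201] open 59.9mm
[ -36.5952   32.8291   92.0365   -0.2693   57.451  -134.1351]
```

{"fn": "apply_moves", "kwargs": {
  "steps": [
    {"x":-5,"y":10,"z":-10,"spin":0.01},
    {"x":-4,"y":6,"z":-15,"spin":0},
    {"x":0,"y":0,"z":-20,"spin":0},
    {"x":0,"y":0,"z":0,"spin":0},
    {"x":0,"y":0,"z":0,"spin":0}
  ]
}}

```text
time_s: 22.9
position: [0.5092, -0.2346, 0.1083]
tcp_rot: [[-0.122, -0.031, -0.992], [0.992, 0.018, -0.122], [0.022, -0.999, 0.029]]
force: [0.3, 0.2, 0.8]
opening: 0.69
```

Run:
```python
from h import *
s=st();snap('wrist','g1')
p=imaging.camera_params('wrist')
M=np.array([.582,-.123,0]);a=.1428
for y in (.096,.032,-.032,-.096): print(proj(p,M+rz(a)@[-.088,y,.052]),proj(p,M+rz(a)@[0,y,.068]))
```

```text
t 22.90 pos [ 0.5092 -0.2346  0.1083] jaw 96.99 down [-0.031   0.0181 -0.9994] F [0.3266 0.171  0.8411] open 60.0mm
[[583.4961 208.9201]] [[580.4556 328.1393]]
[[499.9682 211.304 ]] [[498.7002 333.0095]]
[[412.0389 213.6652]] [[412.7193 337.1103]]
[[321.3801 215.9589]] [[324.1158 340.3662]]
```

View pics/g1.png

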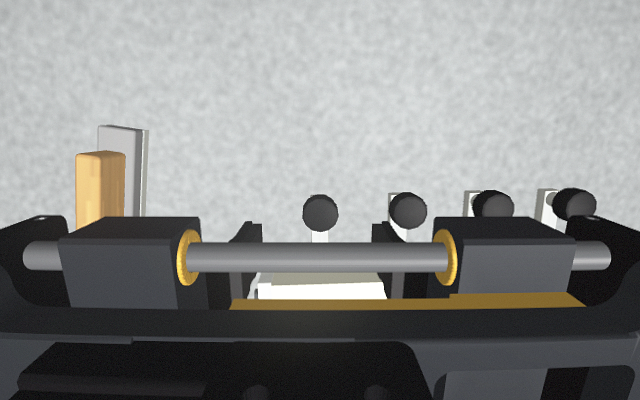

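{"fn": "apply_moves", "kwargs": {
  "steps": [
    {"x":-2,"y":4,"z":-5,"spin":0.02},
    {"x":0,"y":0,"z":-10,"spin":0},
    {"x":0,"y":0,"z":-15,"spin":0},
    {"x":0,"y":0,"z":0,"spin":0},
    {"x":0,"y":0,"z":0,"spin":0},
    {"x":0,"y":0,"z":0,"spin":0}
  ],
  "grip": 45
}}

```text
time_s: 23.55
position: [0.5088, -0.2317, 0.0792]
tcp_rot: [[-0.141, -0.027, -0.99], [0.99, 0.014, -0.141], [0.018, -1.0, 0.024]]
force: [0.7, -0.0, -0.4]
opening: 0.517
```

Run:
```python
from h import *
s=st()
```

```text
t 23.55 pos [ 0.5088 -0.2317  0.0792] jaw 98.1 down [-0.0266  0.0139 -0.9995] F [ 0.7338 -0.0473 -0.3693] open 45.0mm
```

{"fn": "apply_moves", "kwargs": {
  "steps": [
    {"x":-2,"y":1,"z":-12,"spin":0},
    {"x":-0.5,"y":0,"z":-15,"spin":0},
    {"x":-0.5,"y":0,"z":-13,"spin":0},
    {"x":0,"y":0,"z":-5,"spin":0},
    {"x":0,"y":0,"z":0,"spin":0}
  ]
}}

```text
time_s: 24.05
position: [0.5063, -0.2311, 0.0324]
tcp_rot: [[-0.141, -0.024, -0.99], [0.99, 0.012, -0.141], [0.015, -1.0, 0.022]]
force: [-0.1, 0.8, 0.0]
opening: 0.519
```

{"fn": "apply_moves", "kwargs": {
  "steps": [
    {"x":0,"y":0,"z":1,"spin":0},
    {"x":0,"y":0,"z":0,"spin":0},
    {"x":0,"y":0,"z":0,"spin":0},
    {"x":0,"y":0,"z":0,"spin":0},
    {"x":0,"y":0,"z":0,"spin":0},
    {"x":0,"y":0,"z":0,"spin":0}
  ],
  "grip": 0
}}

```text
time_s: 24.65
position: [0.5066, -0.231, 0.034]
tcp_rot: [[-0.141, -0.023, -0.99], [0.99, 0.012, -0.141], [0.015, -1.0, 0.021]]
force: [0.1, 0.7, -1.8]
opening: 0.287
```

Run:
```python
from h import *
s=st()
```

```text
t 24.65 pos [ 0.5066 -0.231   0.034 ] jaw 98.09 down [-0.023   0.0116 -0.9997] F [ 0.135   0.6876 -1.84  ] open 25.0mm
```

{"fn": "apply_moves", "kwargs": {
  "steps": [
    {"x":0,"y":0,"z":4,"spin":0},
    {"x":0,"y":0,"z":4,"spin":0},
    {"x":0,"y":0,"z":4,"spin":0},
    {"x":0,"y":0,"z":4,"spin":0}
  ]
}}

```text
time_s: 25.05
position: [0.5066, -0.231, 0.048]
tcp_rot: [[-0.141, -0.024, -0.99], [0.99, 0.012, -0.141], [0.016, -1.0, 0.022]]
force: [1.8, -0.1, -10.4]
opening: 0.289
```

Run:
```python
from h import *
s=st();snap('side','g2',(270,110,130,150),4)
```

```text
t 25.05 pos [ 0.5066 -0.231   0.048 ] jaw 98.08 down [-0.0238  0.0124 -0.9996] F [  1.7879  -0.08   -10.4087] open 25.1mm
```

View pics/g2.png

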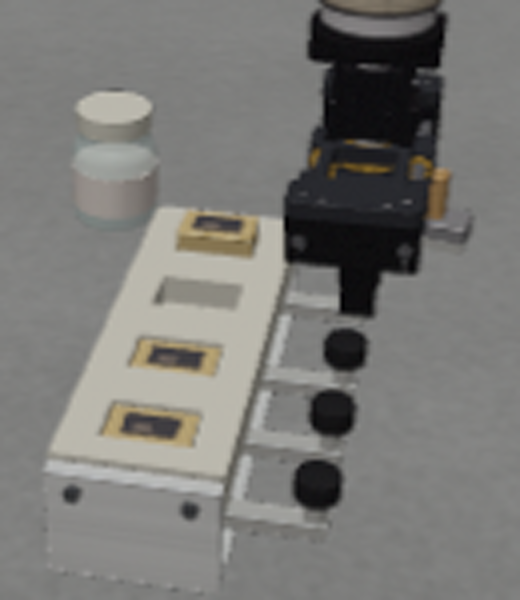

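{"fn": "apply_moves", "kwargs": {
  "steps": [
    {"x":0,"y":0,"z":2,"spin":0},
    {"x":0,"y":0,"z":2,"spin":0},
    {"x":0,"y":0,"z":1,"spin":0}
  ]
}}

```text
time_s: 25.4
position: [0.5066, -0.231, 0.0513]
tcp_rot: [[-0.14, -0.023, -0.99], [0.99, 0.012, -0.141], [0.016, -1.0, 0.022]]
force: [3.3, -1.3, -19.7]
opening: 0.283
```

{"fn": "apply_moves", "kwargs": {
  "steps": [
    {"x":0,"y":0,"z":0,"spin":0},
    {"x":0,"y":0,"z":0,"spin":0},
    {"x":0,"y":0,"z":0,"spin":0},
    {"x":0,"y":0,"z":0,"spin":0},
    {"x":0,"y":0,"z":20,"spin":0},
    {"x":0,"y":0,"z":30,"spin":0},
    {"x":20,"y":3,"z":10,"spin":0},
    {"x":35,"y":5,"z":0,"spin":0},
    {"x":30,"y":4,"z":0,"spin":0},
    {"x":0,"y":0,"z":0,"spin":0},
    {"x":0,"y":0,"z":0,"spin":0}
  ],
  "grip": 50
}}

```text
time_s: 26.5
position: [0.5935, -0.2188, 0.1257]
tcp_rot: [[-0.14, -0.019, -0.99], [0.99, 0.009, -0.14], [0.011, -1.0, 0.017]]
force: [-0.1, 0.1, 0.0]
opening: 0.575
```

Run:
```python
from h import *
s=st();snap('wrist','g3');snap('side','g3s',(270,110,130,150),4)
p=imaging.camera_params('wrist')
M=np.array([.582,-.123,0]);a=.1428
print(M+rz(a)@[0,-.096,0])
```

```text
t 26.50 pos [ 0.5935 -0.2188  0.1257] jaw 98.05 down [-0.0187  0.0086 -0.9998] F [-0.0626  0.114   0.0473] open 50.0mm
[ 0.5957 -0.218   0.    ]
```

View pics/g3.png

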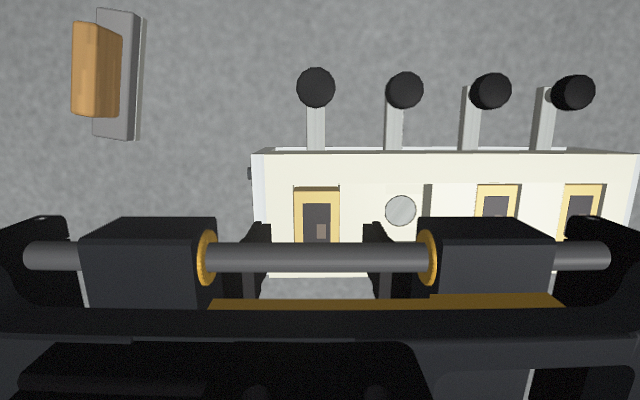

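View pics/g3s.png

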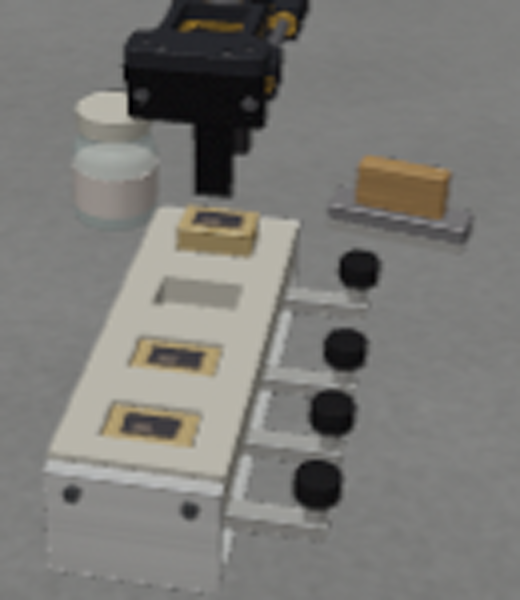

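{"fn": "apply_moves", "kwargs": {
  "steps": [
    {"x":1.5,"y":0,"z":-12,"spin":0.002},
    {"x":0,"y":0,"z":-16,"spin":0},
    {"x":0,"y":0,"z":-12,"spin":0},
    {"x":0,"y":0,"z":-4,"spin":0},
    {"x":0,"y":0,"z":0,"spin":0}
  ]
}}

```text
time_s: 27.1
position: [0.5907, -0.2194, 0.0788]
tcp_rot: [[-0.138, -0.022, -0.99], [0.99, 0.011, -0.138], [0.014, -1.0, 0.02]]
force: [0.1, 2.5, 10.8]
opening: 0.575
```

{"fn": "apply_moves", "kwargs": {
  "steps": [
    {"x":0,"y":0,"z":2.5,"spin":0},
    {"x":4,"y":0.5,"z":0,"spin":0},
    {"x":0,"y":0,"z":0,"spin":0}
  ]
}}

```text
time_s: 27.4
position: [0.5945, -0.2192, 0.0811]
tcp_rot: [[-0.137, -0.022, -0.99], [0.99, 0.011, -0.137], [0.014, -1.0, 0.021]]
force: [-0.7, -0.1, -0.0]
opening: 0.571
```

{"fn": "apply_moves", "kwargs": {
  "steps": [
    {"x":0.5,"y":0,"z":-0.5,"spin":0},
    {"x":0,"y":0,"z":0,"spin":0},
    {"x":0,"y":0,"z":0,"spin":0},
    {"x":0,"y":0,"z":0,"spin":0},
    {"x":0,"y":0,"z":0,"spin":0},
    {"x":0,"y":0,"z":0,"spin":0},
    {"x":0,"y":0,"z":0,"spin":0}
  ],
  "grip": 0
}}

```text
time_s: 28.1
position: [0.5947, -0.219, 0.08]
tcp_rot: [[-0.137, -0.023, -0.99], [0.99, 0.012, -0.138], [0.015, -1.0, 0.021]]
force: [-0.1, 0.4, -1.1]
opening: 0.341
```

{"fn": "apply_moves", "kwargs": {
  "steps": [
    {"x":0,"y":0,"z":5,"spin":0},
    {"x":0,"y":0,"z":20,"spin":0},
    {"x":0,"y":0,"z":35,"spin":0},
    {"x":0,"y":0,"z":0,"spin":0}
  ]
}}

```text
time_s: 28.5
position: [0.5937, -0.2185, 0.1412]
tcp_rot: [[-0.137, -0.026, -0.99], [0.99, 0.013, -0.138], [0.017, -1.0, 0.024]]
force: [0.7, -0.3, 0.1]
opening: 0.341
```

Run:
```python
from h import *
s=st();snap('wrist','g4');snap('side','g4s',(270,80,130,150),4)
```

```text
t 28.50 pos [ 0.5937 -0.2185  0.1412] jaw 97.89 down [-0.0262  0.0131 -0.9996] F [ 0.7331 -0.3173  0.1279] open 29.7mm
```

View pics/g4s.png

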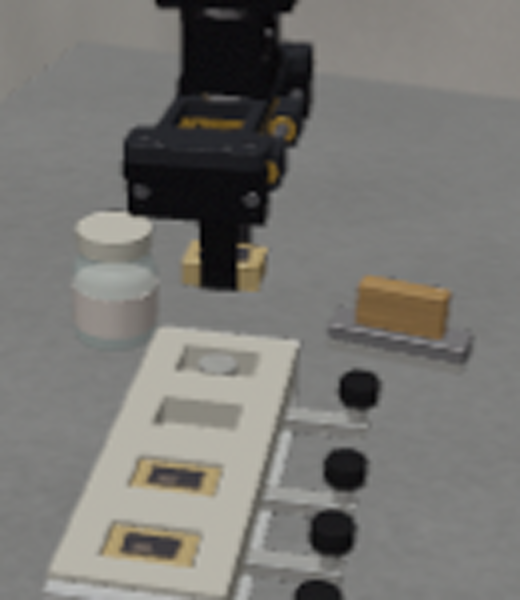

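View pics/g4.png

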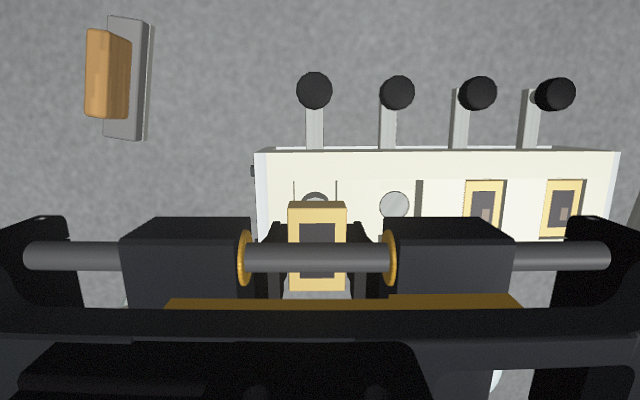

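{"fn": "apply_moves", "kwargs": {
  "steps": [
    {"x":0,"y":25,"z":0,"spin":0},
    {"x":-4,"y":42,"z":0,"spin":0},
    {"x":-4,"y":42,"z":0,"spin":0},
    {"x":-4,"y":42,"z":0,"spin":0},
    {"x":-4,"y":42,"z":0,"spin":0},
    {"x":-4,"y":42,"z":0,"spin":0},
    {"x":-4,"y":42,"z":0,"spin":0},
    {"x":-4,"y":42,"z":0,"spin":0},
    {"x":-4,"y":42,"z":0,"spin":0},
    {"x":-4,"y":30,"z":0,"spin":0},
    {"x":0,"y":0,"z":0,"spin":0},
    {"x":0,"y":0,"z":0,"spin":0}
  ]
}}

```text
time_s: 29.8
position: [0.5411, 0.1866, 0.1232]
tcp_rot: [[-0.132, -0.058, -0.99], [0.991, 0.018, -0.133], [0.026, -0.998, 0.055]]
force: [0.3, -1.1, 0.1]
opening: 0.341
```

Run:
```python
from h import *
s=st()
```

```text
t 29.80 pos [0.5411 0.1866 0.1232] jaw 97.56 down [-0.0579  0.0181 -0.9982] F [ 0.309  -1.1451  0.1256] open 29.6mm
```

{"fn": "apply_moves", "kwargs": {
  "steps": [
    {"x":7,"y":12,"z":0,"spin":0},
    {"x":6,"y":12,"z":0,"spin":0},
    {"x":0,"y":0,"z":-12,"spin":0},
    {"x":0,"y":0,"z":-12,"spin":0},
    {"x":0,"y":0,"z":-12,"spin":0},
    {"x":0,"y":0,"z":-12,"spin":0},
    {"x":0,"y":0,"z":0,"spin":0},
    {"x":0,"y":0,"z":0,"spin":0}
  ]
}}

```text
time_s: 30.6
position: [0.555, 0.2074, 0.0679]
tcp_rot: [[-0.125, -0.063, -0.99], [0.992, 0.017, -0.126], [0.025, -0.998, 0.061]]
force: [0.0, -0.3, -0.5]
opening: 0.343
```

Run:
```python
from h import *
s=st()
```

```text
t 30.60 pos [0.555  0.2074 0.0679] jaw 97.17 down [-0.0632  0.0167 -0.9979] F [ 0.0189 -0.3181 -0.4553] open 29.9mm
```

{"fn": "apply_moves", "kwargs": {
  "steps": [
    {"x":0,"y":3,"z":-8,"spin":0},
    {"x":0,"y":0,"z":-8,"spin":0},
    {"x":0,"y":0,"z":-4,"spin":0},
    {"x":0,"y":0,"z":-2,"spin":0},
    {"x":0,"y":0,"z":0,"spin":0}
  ]
}}

```text
time_s: 31.1
position: [0.5554, 0.2106, 0.0447]
tcp_rot: [[-0.125, -0.062, -0.99], [0.992, 0.017, -0.126], [0.025, -0.998, 0.059]]
force: [-0.7, 0.4, -1.4]
opening: 0.34
```

{"fn": "apply_moves", "kwargs": {
  "steps": [
    {"x":-0.5,"y":0,"z":-1.5,"spin":0},
    {"x":0,"y":0,"z":-1,"spin":0},
    {"x":0,"y":0,"z":-1,"spin":0}
  ]
}}

```text
time_s: 31.4
position: [0.5553, 0.2107, 0.0416]
tcp_rot: [[-0.125, -0.06, -0.99], [0.992, 0.017, -0.126], [0.025, -0.998, 0.058]]
force: [-0.7, -0.2, 3.2]
opening: 0.341
```

{"fn": "apply_moves", "kwargs": {
  "steps": [
    {"x":0,"y":0,"z":0,"spin":0},
    {"x":0,"y":0,"z":0,"spin":0},
    {"x":0,"y":0,"z":0,"spin":0},
    {"x":0,"y":0,"z":0,"spin":0},
    {"x":0,"y":0,"z":0,"spin":0},
    {"x":0,"y":0,"z":12,"spin":0},
    {"x":0,"y":0,"z":20,"spin":0},
    {"x":0,"y":0,"z":20,"spin":0},
    {"x":0,"y":0,"z":20,"spin":0},
    {"x":0,"y":0,"z":20,"spin":0},
    {"x":0,"y":0,"z":0,"spin":0}
  ],
  "grip": 50
}}

```text
time_s: 32.5
position: [0.5554, 0.2107, 0.1405]
tcp_rot: [[-0.125, -0.059, -0.99], [0.992, 0.017, -0.126], [0.025, -0.998, 0.056]]
force: [0.6, -0.2, 0.6]
opening: 0.573
```

Run:
```python
from h import *
s=st();snap('wrist','h1');snap('side','h1s',(120,240,270,160),2.9);print(s['joint_positions'])
```

```text
t 32.50 pos [0.5554 0.2107 0.1405] jaw 97.17 down [-0.0588  0.0174 -0.9981] F [ 0.642  -0.2248  0.5592] open 49.8mm
[  9.23    35.3921  89.1633   1.7859  58.6262 -88.9523]
```

View pics/h1.png

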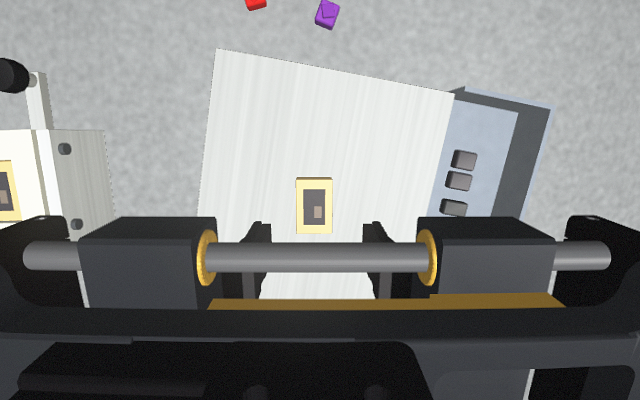

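View pics/h1s.png

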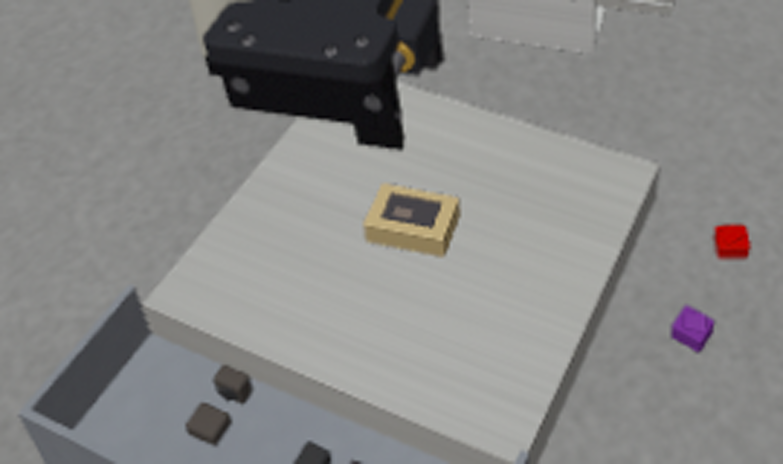

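{"fn": "apply_moves", "kwargs": {
  "steps": [
    {"x":-4,"y":-25,"z":0,"spin":0},
    {"x":-8,"y":-40,"z":0,"spin":0},
    {"x":-8,"y":-40,"z":0,"spin":0},
    {"x":-8,"y":-40,"z":0,"spin":0},
    {"x":-8,"y":-40,"z":0,"spin":0},
    {"x":-8,"y":-40,"z":0,"spin":0},
    {"x":-8,"y":-40,"z":0,"spin":0},
    {"x":-8,"y":-30,"z":0,"spin":0},
    {"x":0,"y":0,"z":0,"spin":0},
    {"x":0,"y":0,"z":0,"spin":0}
  ]
}}

```text
time_s: 33.6
position: [0.483, -0.0924, 0.1269]
tcp_rot: [[-0.127, -0.082, -0.989], [0.991, 0.022, -0.129], [0.032, -0.996, 0.078]]
force: [-0.9, -0.3, -0.2]
opening: 0.573
```

Run:
```python
from h import *
s=st();print(s['joint_positions'])
```

```text
t 33.60 pos [ 0.483  -0.0924  0.1269] jaw 97.3 down [-0.0819  0.0218 -0.9964] F [-0.9395 -0.3129 -0.1793] open 49.9mm
[ -23.4284   31.0487  103.099    -0.9322   50.6642 -120.1818]
```

{"fn": "apply_moves", "kwargs": {
  "steps": [
    {"x":45,"y":0,"z":5,"spin":0},
    {"x":45,"y":0,"z":3,"spin":0},
    {"x":45,"y":0,"z":3,"spin":0},
    {"x":0,"y":0,"z":0,"spin":0},
    {"x":0,"y":0,"z":0,"spin":0}
  ]
}}

```text
time_s: 34.1
position: [0.616, -0.083, 0.1331]
tcp_rot: [[-0.131, -0.098, -0.987], [0.99, 0.029, -0.135], [0.042, -0.995, 0.093]]
force: [-0.2, 0.3, -0.3]
opening: 0.571
```

{"fn": "apply_moves", "kwargs": {
  "steps": [
    {"x":-10,"y":0,"z":0,"spin":0},
    {"x":-12,"y":0,"z":0,"spin":0},
    {"x":-12,"y":0,"z":0,"spin":0},
    {"x":-12,"y":0,"z":0,"spin":0},
    {"x":-12,"y":0,"z":0,"spin":0},
    {"x":-12,"y":0,"z":0,"spin":0},
    {"x":-12,"y":0,"z":0,"spin":0},
    {"x":-12,"y":0,"z":0,"spin":0},
    {"x":-12,"y":0,"z":0,"spin":0},
    {"x":-10,"y":0,"z":0,"spin":0},
    {"x":0,"y":0,"z":0,"spin":0},
    {"x":0,"y":0,"z":0,"spin":0}
  ]
}}

```text
time_s: 35.3
position: [0.4658, -0.0702, 0.1306]
tcp_rot: [[-0.134, -0.13, -0.982], [0.989, 0.04, -0.14], [0.057, -0.991, 0.123]]
force: [-0.8, -0.6, -0.6]
opening: 0.57
```

{"fn": "apply_moves", "kwargs": {
  "steps": [
    {"x":0,"y":0,"z":0,"spin":0},
    {"x":0,"y":0,"z":0,"spin":0},
    {"x":0,"y":0,"z":0,"spin":0},
    {"x":0,"y":0,"z":0,"spin":0}
  ]
}}

```text
time_s: 35.7
position: [0.4662, -0.0699, 0.1307]
tcp_rot: [[-0.135, -0.129, -0.982], [0.989, 0.04, -0.141], [0.057, -0.991, 0.122]]
force: [-0.3, -0.8, -0.9]
opening: 0.573
```

{"fn": "apply_moves", "kwargs": {
  "steps": [
    {"x":20,"y":0,"z":0,"spin":0}
  ]
}}

```text
time_s: 35.8
position: [0.4839, -0.0693, 0.1305]
tcp_rot: [[-0.134, -0.133, -0.982], [0.989, 0.041, -0.14], [0.059, -0.99, 0.126]]
force: [0.5, -0.4, -0.3]
opening: 0.576
```

{"fn": "apply_moves", "kwargs": {
  "steps": [
    {"x":0,"y":0,"z":0,"spin":0}
  ]
}}

```text
time_s: 35.9
position: [0.4869, -0.0701, 0.1307]
tcp_rot: [[-0.135, -0.129, -0.982], [0.989, 0.039, -0.141], [0.057, -0.991, 0.122]]
force: [0.5, -0.8, -0.1]
opening: 0.577
```

{"fn": "apply_moves", "kwargs": {
  "steps": [
    {"x":0,"y":0,"z":0,"spin":0}
  ]
}}

```text
time_s: 36.0
position: [0.4862, -0.0698, 0.1304]
tcp_rot: [[-0.135, -0.13, -0.982], [0.989, 0.04, -0.141], [0.058, -0.991, 0.124]]
force: [-0.8, -0.1, 0.2]
opening: 0.575
```

{"fn": "apply_moves", "kwargs": {
  "steps": [
    {"x":0,"y":0,"z":0,"spin":0}
  ]
}}

```text
time_s: 36.1
position: [0.4856, -0.0698, 0.1303]
tcp_rot: [[-0.135, -0.131, -0.982], [0.989, 0.04, -0.141], [0.058, -0.991, 0.124]]
force: [-0.2, 0.5, -0.2]
opening: 0.572
```

{"fn": "apply_moves", "kwargs": {
  "steps": [
    {"x":0,"y":0,"z":20,"spin":0}
  ]
}}

```text
time_s: 36.2
position: [0.4831, -0.069, 0.1486]
tcp_rot: [[-0.134, -0.137, -0.981], [0.989, 0.042, -0.141], [0.061, -0.99, 0.13]]
force: [-0.4, 0.2, -0.4]
opening: 0.577
```

{"fn": "apply_moves", "kwargs": {
  "steps": [
    {"x":0,"y":0,"z":0,"spin":0}
  ]
}}

```text
time_s: 36.3
position: [0.4837, -0.0694, 0.15]
tcp_rot: [[-0.135, -0.134, -0.982], [0.989, 0.041, -0.141], [0.059, -0.99, 0.127]]
force: [0.6, -0.2, 0.6]
opening: 0.577
```

{"fn": "apply_moves", "kwargs": {
  "steps": [
    {"x":0,"y":0,"z":0,"spin":0}
  ]
}}

```text
time_s: 36.4
position: [0.4829, -0.0692, 0.1498]
tcp_rot: [[-0.134, -0.135, -0.982], [0.989, 0.041, -0.141], [0.06, -0.99, 0.128]]
force: [0.1, -0.6, 1.2]
opening: 0.573
```

{"fn": "apply_moves", "kwargs": {
  "steps": [
    {"x":0,"y":0,"z":-20,"spin":0}
  ]
}}

```text
time_s: 36.5
position: [0.4842, -0.0697, 0.131]
tcp_rot: [[-0.135, -0.13, -0.982], [0.989, 0.04, -0.141], [0.057, -0.991, 0.124]]
force: [0.7, 0.4, -0.6]
opening: 0.571
```

{"fn": "apply_moves", "kwargs": {
  "steps": [
    {"x":0,"y":0,"z":0,"spin":0}
  ]
}}

```text
time_s: 36.6
position: [0.482, -0.069, 0.1291]
tcp_rot: [[-0.134, -0.136, -0.982], [0.989, 0.042, -0.141], [0.06, -0.99, 0.129]]
force: [-0.1, 0.1, -0.3]
opening: 0.57
```

{"fn": "apply_moves", "kwargs": {
  "steps": [
    {"x":0,"y":0,"z":0,"spin":0}
  ]
}}

```text
time_s: 36.7
position: [0.4817, -0.069, 0.1288]
tcp_rot: [[-0.134, -0.136, -0.982], [0.989, 0.042, -0.141], [0.06, -0.99, 0.129]]
force: [-0.1, -1.4, 0.8]
opening: 0.568
```

{"fn": "apply_moves", "kwargs": {
  "steps": [
    {"x":-20,"y":0,"z":0,"spin":0}
  ]
}}

```text
time_s: 36.8
position: [0.4641, -0.0698, 0.1289]
tcp_rot: [[-0.135, -0.133, -0.982], [0.989, 0.04, -0.141], [0.059, -0.99, 0.126]]
force: [-0.4, -0.0, 0.7]
opening: 0.575
```

{"fn": "apply_moves", "kwargs": {
  "steps": [
    {"x":0,"y":0,"z":0,"spin":0}
  ]
}}

```text
time_s: 36.9
position: [0.4612, -0.0689, 0.1289]
tcp_rot: [[-0.134, -0.137, -0.981], [0.989, 0.042, -0.141], [0.061, -0.99, 0.13]]
force: [-0.1, 0.5, -0.1]
opening: 0.572
```

{"fn": "apply_moves", "kwargs": {
  "steps": [
    {"x":0,"y":0,"z":0,"spin":0}
  ]
}}

```text
time_s: 37.0
position: [0.4622, -0.0693, 0.1293]
tcp_rot: [[-0.134, -0.135, -0.982], [0.989, 0.042, -0.141], [0.06, -0.99, 0.128]]
force: [-0.5, 0.3, 0.6]
opening: 0.577
```

{"fn": "apply_moves", "kwargs": {
  "steps": [
    {"x":0,"y":0,"z":0,"spin":0.15}
  ]
}}

```text
time_s: 37.1
position: [0.463, -0.0699, 0.1296]
tcp_rot: [[-0.283, -0.139, -0.949], [0.957, 0.02, -0.288], [0.059, -0.99, 0.127]]
force: [0.3, -0.4, -0.3]
opening: 0.574
```

{"fn": "apply_moves", "kwargs": {
  "steps": [
    {"x":0,"y":0,"z":0,"spin":0}
  ]
}}

```text
time_s: 37.2
position: [0.4642, -0.0699, 0.13]
tcp_rot: [[-0.284, -0.137, -0.949], [0.957, 0.02, -0.289], [0.058, -0.99, 0.126]]
force: [-0.3, 0.4, 0.1]
opening: 0.577
```

Run:
```python
from h import *
s=st();print(s['joint_positions'])
```

```text
t 37.20 pos [ 0.4642 -0.0699  0.13  ] jaw 106.51 down [-0.1371  0.0195 -0.9904] F [-0.2595  0.4382  0.1002] open 50.2mm
[ -21.0796   30.5624  103.9377   -2.2238   53.278  -126.348 ]
```

{"fn": "apply_moves", "kwargs": {
  "steps": [
    {"x":0,"y":0,"z":25,"spin":0},
    {"x":0,"y":0,"z":0,"spin":0},
    {"x":0,"y":0,"z":0,"spin":0},
    {"x":0,"y":0,"z":25,"spin":0},
    {"x":0,"y":0,"z":0,"spin":0},
    {"x":0,"y":0,"z":0,"spin":0},
    {"x":0,"y":0,"z":25,"spin":0},
    {"x":0,"y":0,"z":0,"spin":0},
    {"x":0,"y":0,"z":0,"spin":0}
  ]
}}

```text
time_s: 38.1
position: [0.4649, -0.0695, 0.2024]
tcp_rot: [[-0.27, -0.141, -0.953], [0.961, 0.024, -0.276], [0.061, -0.99, 0.129]]
force: [-0.5, 0.2, 0.4]
opening: 0.576
```

{"fn": "apply_moves", "kwargs": {
  "steps": [
    {"x":0,"y":0,"z":-10,"spin":0},
    {"x":0,"y":0,"z":-10,"spin":0},
    {"x":0,"y":0,"z":-10,"spin":0},
    {"x":0,"y":0,"z":-10,"spin":0},
    {"x":0,"y":0,"z":-10,"spin":0},
    {"x":0,"y":0,"z":-10,"spin":0},
    {"x":0,"y":0,"z":0,"spin":0},
    {"x":0,"y":0,"z":0,"spin":0}
  ]
}}

```text
time_s: 38.9
position: [0.4617, -0.0684, 0.1322]
tcp_rot: [[-0.268, -0.151, -0.952], [0.961, 0.028, -0.275], [0.068, -0.988, 0.137]]
force: [-0.3, -0.5, 0.1]
opening: 0.577
```

Run:
```python
from h import *
s=st();print(s['joint_positions'])
```

```text
t 38.90 pos [ 0.4617 -0.0684  0.1322] jaw 105.59 down [-0.1506  0.0275 -0.9882] F [-0.25   -0.5003  0.1281] open 50.2mm
[ -21.112    30.5065  103.6339   -2.0114   54.5327 -125.6793]
```

{"fn": "apply_moves", "kwargs": {
  "steps": [
    {"x":0,"y":0,"z":-10,"spin":0},
    {"x":0,"y":0,"z":-8,"spin":0},
    {"x":0,"y":0,"z":-4,"spin":0},
    {"x":0,"y":0,"z":-2,"spin":0},
    {"x":0,"y":0,"z":0,"spin":0},
    {"x":0,"y":0,"z":0,"spin":0}
  ]
}}

```text
time_s: 39.5
position: [0.4627, -0.0688, 0.1069]
tcp_rot: [[-0.268, -0.148, -0.952], [0.961, 0.027, -0.275], [0.066, -0.989, 0.135]]
force: [-0.9, -1.0, -0.5]
opening: 0.576
```

{"fn": "apply_moves", "kwargs": {
  "steps": [
    {"x":0,"y":0,"z":25,"spin":0},
    {"x":0,"y":0,"z":0,"spin":0},
    {"x":0,"y":0,"z":0,"spin":0}
  ]
}}

```text
time_s: 39.8
position: [0.4627, -0.0688, 0.1325]
tcp_rot: [[-0.268, -0.148, -0.952], [0.961, 0.027, -0.275], [0.066, -0.989, 0.135]]
force: [0.3, 0.2, 0.0]
opening: 0.575
```

Run:
```python
from h import *
for i in range(5):
  s=st();print(s['joint_positions'],s['qvel']);imaging.capture('side')
```

```text
t 39.80 pos [ 0.4627 -0.0688  0.1325] jaw 105.6 down [-0.148   0.0265 -0.9886] F [0.3035 0.2392 0.0265] open 50.1mm
[ -21.1133   30.4725  103.5896   -2.0122   54.4479 -125.6772] [ 0.145  -1.2785 -1.1447  0.0608  0.     -0.0315]
t 39.85 pos [ 0.463  -0.0689  0.1325] jaw 105.61 down [-0.1475  0.0263 -0.9887] F [ 0.6194 -0.7381  0.8218] open 49.8mm
[ -21.1097   30.4755  103.5667   -2.0107   54.4349 -125.6795] [-0.0216  0.6387  0.1669  0.0003 -0.2073  0.0927]
t 39.90 pos [ 0.4628 -0.0688  0.1323] jaw 105.6 down [-0.1481  0.0266 -0.9886] F [-0.2627 -0.1821 -0.1953] open 50.0mm
[ -21.113    30.5029  103.58     -2.0142   54.4348 -125.6783] [0.008  0.6077 0.2597 0.0464 0.2038 0.025 ]
t 39.95 pos [ 0.4626 -0.0687  0.1321] jaw 105.6 down [-0.1489  0.0268 -0.9885] F [-0.3005  0.8438  0.0701] open 50.1mm
[ -21.1131   30.5261  103.5902   -2.0132   54.4457 -125.6796] [ 0.0032  0.3787  0.087   0.047   0.1394 -0.0277]
t 40.00 pos [ 0.4625 -0.0687  0.132 ] jaw 105.59 down [-0.1493  0.027  -0.9884] F [-0.0046 -0.18    0.7029] open 50.1mm
[ -21.113    30.5398  103.592    -2.0138   54.4553 -125.6757] [ 0.0057  0.0987  0.0613 -0.0763  0.1281  0.1031]
```

{"fn": "apply_moves", "kwargs": {
  "steps": [
    {"x":10,"y":0,"z":0,"spin":0},
    {"x":12,"y":0,"z":0,"spin":0},
    {"x":12,"y":0,"z":0,"spin":0},
    {"x":12,"y":0,"z":0,"spin":0},
    {"x":12,"y":0,"z":0,"spin":0},
    {"x":12,"y":0,"z":0,"spin":0},
    {"x":12,"y":0,"z":0,"spin":0},
    {"x":12,"y":0,"z":0,"spin":0},
    {"x":12,"y":0,"z":0,"spin":0},
    {"x":10,"y":0,"z":0,"spin":0},
    {"x":0,"y":0,"z":0,"spin":0},
    {"x":0,"y":0,"z":0,"spin":0}
  ]
}}

```text
time_s: 41.25
position: [0.5938, -0.0682, 0.1283]
tcp_rot: [[-0.27, -0.146, -0.952], [0.961, 0.027, -0.276], [0.066, -0.989, 0.133]]
force: [-0.7, -0.0, 0.4]
opening: 0.572
```

Run:
```python
from h import *
for i in range(1):
  s=st();print(s['joint_positions'],s['qvel'])
```

```text
t 41.25 pos [ 0.5938 -0.0682  0.1283] jaw 105.67 down [-0.1459  0.027  -0.9889] F [-0.7329 -0.0459  0.3648] open 49.7mm
[ -16.7811   38.6947   84.6514   -1.0297   65.1384 -122.2064] [ 0.264   0.9108 -1.2855  0.1881 -0.074   0.1651]
```

{"fn": "apply_moves", "kwargs": {
  "steps": [
    {"x":-5,"y":-2,"z":0,"spin":-0.01},
    {"x":-5,"y":-2,"z":0,"spin":-0.01},
    {"x":-5,"y":-2,"z":0,"spin":-0.01},
    {"x":-5,"y":-2,"z":0,"spin":-0.01},
    {"x":-5,"y":-2,"z":0,"spin":-0.01},
    {"x":-5,"y":-2,"z":0,"spin":-0.01},
    {"x":-5,"y":-2,"z":0,"spin":-0.01},
    {"x":-5,"y":-2,"z":0,"spin":-0.01},
    {"x":-5,"y":-2,"z":0,"spin":-0.01},
    {"x":-5,"y":-2,"z":0,"spin":-0.01},
    {"x":0,"y":0,"z":0,"spin":0},
    {"x":0,"y":0,"z":0,"spin":0}
  ]
}}

```text
time_s: 42.45
position: [0.5367, -0.0901, 0.1286]
tcp_rot: [[-0.162, -0.145, -0.976], [0.985, 0.044, -0.17], [0.067, -0.989, 0.135]]
force: [-0.3, 0.2, -0.0]
opening: 0.576
```

Run:
```python
from h import *
for i in range(1):
  s=st();print(s['joint_positions'],s['qvel'])
```

```text
t 42.45 pos [ 0.5367 -0.0901  0.1286] jaw 99.33 down [-0.1448  0.0436 -0.9885] F [-0.2853  0.2267 -0.0075] open 50.1mm
[ -20.9424   35.3359   92.7029   -0.7253   60.6364 -120.1363] [-0.2989 -0.1708  0.4838 -0.138  -0.0575  0.1079]
```

{"fn": "apply_moves", "kwargs": {
  "steps": [
    {"x":-5,"y":-1.5,"z":0,"spin":-0.005},
    {"x":-5,"y":-1.5,"z":0,"spin":-0.005},
    {"x":-5,"y":-1.5,"z":0,"spin":-0.005},
    {"x":-5,"y":-1.5,"z":0,"spin":-0.005},
    {"x":-5,"y":-1.5,"z":0,"spin":0},
    {"x":-5,"y":-1.5,"z":0,"spin":0},
    {"x":-5,"y":-1.5,"z":0,"spin":0},
    {"x":-5,"y":-1.5,"z":0,"spin":0},
    {"x":-2,"y":0,"z":0,"spin":0},
    {"x":0,"y":0,"z":0,"spin":0},
    {"x":0,"y":0,"z":0,"spin":0}
  ]
}}

```text
time_s: 43.55
position: [0.4911, -0.103, 0.1287]
tcp_rot: [[-0.141, -0.143, -0.98], [0.988, 0.047, -0.149], [0.067, -0.989, 0.135]]
force: [0.0, -0.5, -0.3]
opening: 0.578
```

Run:
```python
from h import *
s=st();snap('wrist','i1')
```

```text
t 43.55 pos [ 0.4911 -0.103   0.1287] jaw 98.1 down [-0.1433  0.0466 -0.9886] F [ 0.027  -0.4638 -0.2916] open 50.3mm
```

View pics/i1.png

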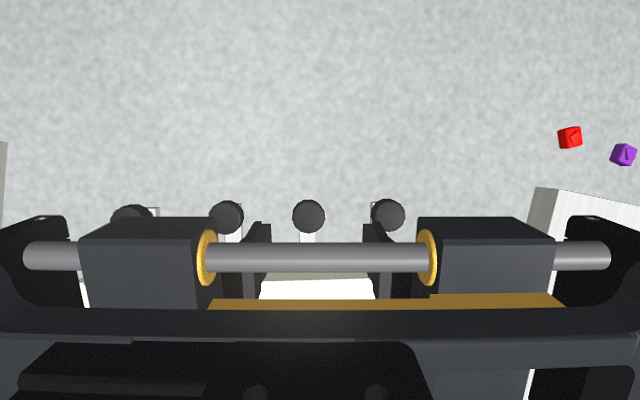

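{"fn": "apply_moves", "kwargs": {
  "steps": [
    {"x":0,"y":0,"z":-10,"spin":0},
    {"x":0,"y":0,"z":-12,"spin":0},
    {"x":0,"y":0,"z":-12,"spin":0},
    {"x":0,"y":0,"z":-10,"spin":0},
    {"x":0,"y":0,"z":-4,"spin":0},
    {"x":0,"y":0,"z":0,"spin":0},
    {"x":0,"y":0,"z":0,"spin":0}
  ],
  "grip": 45
}}

```text
time_s: 44.3
position: [0.4909, -0.1024, 0.0747]
tcp_rot: [[-0.141, -0.146, -0.979], [0.988, 0.048, -0.149], [0.068, -0.988, 0.137]]
force: [-0.7, -0.2, -0.2]
opening: 0.52
```

Run:
```python
from h import *
s=st()
```

```text
t 44.30 pos [ 0.4909 -0.1024  0.0747] jaw 98.13 down [-0.1455  0.0476 -0.9882] F [-0.6565 -0.1886 -0.2096] open 45.2mm
```

{"fn": "apply_moves", "kwargs": {
  "steps": [
    {"x":-1,"y":-1,"z":-10,"spin":0},
    {"x":0,"y":0,"z":-10,"spin":0},
    {"x":0,"y":0,"z":-8,"spin":0},
    {"x":0,"y":0,"z":-6,"spin":0},
    {"x":0,"y":0,"z":-4,"spin":0},
    {"x":0,"y":0,"z":-2,"spin":0},
    {"x":0,"y":0,"z":0,"spin":0}
  ]
}}

```text
time_s: 45.0
position: [0.4904, -0.1038, 0.0316]
tcp_rot: [[-0.141, -0.144, -0.979], [0.988, 0.047, -0.149], [0.067, -0.988, 0.136]]
force: [0.4, -0.0, 0.5]
opening: 0.519
```

{"fn": "apply_moves", "kwargs": {
  "steps": [
    {"x":0,"y":0,"z":0,"spin":0},
    {"x":0,"y":0,"z":0,"spin":0},
    {"x":0,"y":0,"z":0,"spin":0},
    {"x":0,"y":0,"z":0,"spin":0},
    {"x":0,"y":0,"z":0,"spin":0},
    {"x":0,"y":0,"z":0,"spin":0}
  ],
  "grip": 0
}}

```text
time_s: 45.6
position: [0.4907, -0.1034, 0.0322]
tcp_rot: [[-0.141, -0.143, -0.98], [0.988, 0.047, -0.149], [0.067, -0.989, 0.134]]
force: [0.4, 0.1, -1.4]
opening: 0.288
```

{"fn": "apply_moves", "kwargs": {
  "steps": [
    {"x":-1.5,"y":0,"z":0,"spin":0},
    {"x":-1.5,"y":0,"z":0,"spin":0},
    {"x":-1.5,"y":0,"z":0,"spin":0}
  ]
}}

```text
time_s: 45.9
position: [0.4907, -0.1035, 0.0322]
tcp_rot: [[-0.139, -0.132, -0.981], [0.988, 0.046, -0.146], [0.065, -0.99, 0.124]]
force: [3.7, 3.3, -3.3]
opening: 0.289
```

{"fn": "apply_moves", "kwargs": {
  "steps": [
    {"x":-2.5,"y":1,"z":0,"spin":0},
    {"x":-2.5,"y":1,"z":0,"spin":0},
    {"x":-2.5,"y":1,"z":0,"spin":0},
    {"x":-2.5,"y":1,"z":0,"spin":0},
    {"x":-2.5,"y":1,"z":0,"spin":0}
  ]
}}

```text
time_s: 46.4
position: [0.491, -0.1036, 0.0323]
tcp_rot: [[-0.139, -0.104, -0.985], [0.989, 0.036, -0.144], [0.05, -0.994, 0.098]]
force: [5.9, 0.8, -5.2]
opening: 0.287
```

Excellent: pushing against the held knob levels the wrist. Continue.

{"fn": "apply_moves", "kwargs": {
  "steps": [
    {"x":-2.5,"y":1,"z":0,"spin":0},
    {"x":-2.5,"y":1,"z":0,"spin":0},
    {"x":-2.5,"y":1,"z":0,"spin":0},
    {"x":-2.5,"y":1,"z":0,"spin":0},
    {"x":-2.5,"y":1,"z":0,"spin":0},
    {"x":-2.5,"y":1,"z":0,"spin":0},
    {"x":-2.5,"y":1,"z":0,"spin":0},
    {"x":-2.5,"y":1,"z":0,"spin":0}
  ]
}}

```text
time_s: 47.2
position: [0.4912, -0.1038, 0.0324]
tcp_rot: [[-0.137, -0.06, -0.989], [0.99, 0.021, -0.138], [0.029, -0.998, 0.056]]
force: [5.7, 0.2, -5.6]
opening: 0.284
```

{"fn": "apply_moves", "kwargs": {
  "steps": [
    {"x":-2.5,"y":1,"z":0,"spin":0},
    {"x":-2.5,"y":1,"z":0,"spin":0},
    {"x":-2.5,"y":1,"z":0,"spin":0},
    {"x":-2.5,"y":1,"z":0,"spin":0},
    {"x":-2.5,"y":1,"z":0,"spin":0},
    {"x":-2.5,"y":1,"z":0,"spin":0},
    {"x":-2.5,"y":1,"z":0,"spin":0},
    {"x":-2.5,"y":1,"z":0,"spin":0}
  ]
}}

```text
time_s: 48.0
position: [0.4914, -0.104, 0.0326]
tcp_rot: [[-0.133, -0.017, -0.991], [0.991, 0.006, -0.133], [0.008, -1.0, 0.016]]
force: [5.9, 1.0, -7.1]
opening: 0.287
```

{"fn": "apply_moves", "kwargs": {
  "steps": [
    {"x":-2,"y":1,"z":0,"spin":0},
    {"x":-1.5,"y":1,"z":0,"spin":0},
    {"x":0,"y":0,"z":0,"spin":0},
    {"x":0,"y":0,"z":0,"spin":0}
  ]
}}

```text
time_s: 48.4
position: [0.4915, -0.104, 0.0326]
tcp_rot: [[-0.133, -0.01, -0.991], [0.991, 0.003, -0.133], [0.004, -1.0, 0.01]]
force: [3.9, 0.1, -2.6]
opening: 0.281
```

{"fn": "apply_moves", "kwargs": {
  "steps": [
    {"x":0,"y":0,"z":4,"spin":0},
    {"x":0,"y":0,"z":4,"spin":0},
    {"x":0,"y":0,"z":4,"spin":0},
    {"x":0,"y":0,"z":4,"spin":0},
    {"x":0,"y":0,"z":2,"spin":0},
    {"x":0,"y":0,"z":2,"spin":0},
    {"x":0,"y":0,"z":1,"spin":0}
  ]
}}

```text
time_s: 49.1
position: [0.4912, -0.104, 0.0505]
tcp_rot: [[-0.132, -0.012, -0.991], [0.991, 0.003, -0.132], [0.005, -1.0, 0.011]]
force: [5.6, -0.4, -18.3]
opening: 0.285
```

Rod 2 is at its stop. Release, rise slowly, go over block 2.

{"fn": "apply_moves", "kwargs": {
  "steps": [
    {"x":0,"y":0,"z":-0.5,"spin":0},
    {"x":0,"y":0,"z":0,"spin":0},
    {"x":0,"y":0,"z":0,"spin":0},
    {"x":0,"y":0,"z":0,"spin":0},
    {"x":0,"y":0,"z":10,"spin":0},
    {"x":0,"y":0,"z":12,"spin":0},
    {"x":0,"y":0,"z":12,"spin":0},
    {"x":0,"y":0,"z":12,"spin":0},
    {"x":0,"y":0,"z":12,"spin":0},
    {"x":0,"y":0,"z":6,"spin":0},
    {"x":0,"y":0,"z":0,"spin":0}
  ],
  "grip": 50
}}

```text
time_s: 50.2
position: [0.4849, -0.1023, 0.1239]
tcp_rot: [[-0.135, -0.02, -0.991], [0.991, 0.004, -0.135], [0.007, -1.0, 0.019]]
force: [0.3, -0.4, -0.2]
opening: 0.577
```

{"fn": "apply_moves", "kwargs": {
  "steps": [
    {"x":8,"y":1,"z":0,"spin":0},
    {"x":10,"y":1.5,"z":0,"spin":0},
    {"x":10,"y":1.5,"z":0,"spin":0},
    {"x":10,"y":1.5,"z":0,"spin":0},
    {"x":10,"y":1.5,"z":0,"spin":0},
    {"x":10,"y":1.5,"z":0,"spin":0},
    {"x":10,"y":1.5,"z":0,"spin":0},
    {"x":8,"y":1,"z":0,"spin":0},
    {"x":0,"y":0,"z":0,"spin":0},
    {"x":0,"y":0,"z":0,"spin":0}
  ]
}}

```text
time_s: 51.2
position: [0.568, -0.0895, 0.1217]
tcp_rot: [[-0.136, -0.023, -0.99], [0.991, 0.006, -0.136], [0.009, -1.0, 0.022]]
force: [-1.1, 0.5, 0.4]
opening: 0.576
```

Run:
```python
from h import *
s=st();snap('side','j1')
```

```text
t 51.20 pos [ 0.568  -0.0895  0.1217] jaw 97.81 down [-0.0228  0.0055 -0.9997] F [-1.075   0.5159  0.449 ] open 50.1mm
```

View pics/j1.png

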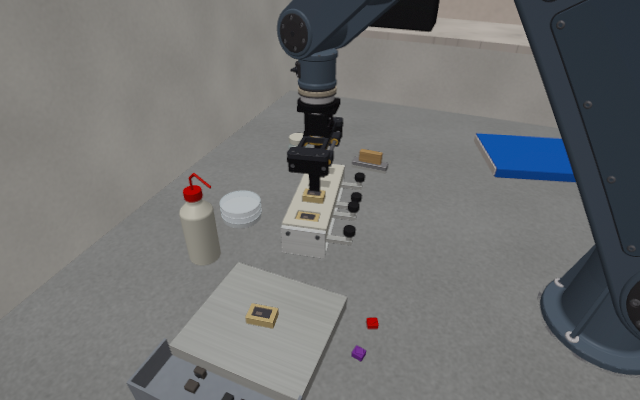

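{"fn": "apply_moves", "kwargs": {
  "steps": [
    {"x":8,"y":-3,"z":0,"spin":0.006},
    {"x":0,"y":0,"z":-8,"spin":0},
    {"x":0,"y":0,"z":-10,"spin":0},
    {"x":0,"y":0,"z":-8,"spin":0},
    {"x":0,"y":0,"z":-6,"spin":0},
    {"x":0,"y":0,"z":-3,"spin":0},
    {"x":0,"y":0,"z":0,"spin":0},
    {"x":0,"y":0,"z":0,"spin":0}
  ]
}}

```text
time_s: 52.05
position: [0.5742, -0.0928, 0.0825]
tcp_rot: [[-0.141, -0.027, -0.99], [0.99, 0.007, -0.141], [0.01, -1.0, 0.025]]
force: [0.4, -0.6, 0.7]
opening: 0.576
```

Run:
```python
from h import *
s=st()
```

```text
t 52.05 pos [ 0.5742 -0.0928  0.0825] jaw 98.1 down [-0.0266  0.0067 -0.9996] F [ 0.386  -0.6042  0.7055] open 50.1mm
```

{"fn": "apply_moves", "kwargs": {
  "steps": [
    {"x":2,"y":0.5,"z":-1,"spin":0},
    {"x":0,"y":0,"z":-1,"spin":0},
    {"x":0,"y":0,"z":0,"spin":0}
  ]
}}

```text
time_s: 52.35
position: [0.5769, -0.0923, 0.081]
tcp_rot: [[-0.141, -0.025, -0.99], [0.99, 0.006, -0.141], [0.01, -1.0, 0.024]]
force: [-0.9, -0.0, 0.7]
opening: 0.574
```

{"fn": "apply_moves", "kwargs": {
  "steps": [
    {"x":0,"y":0,"z":0,"spin":0},
    {"x":0,"y":0,"z":0,"spin":0},
    {"x":0,"y":0,"z":0,"spin":0},
    {"x":0,"y":0,"z":0,"spin":0},
    {"x":0,"y":0,"z":0,"spin":0},
    {"x":0,"y":0,"z":0,"spin":0},
    {"x":0,"y":0,"z":0,"spin":0}
  ],
  "grip": 0
}}

```text
time_s: 53.05
position: [0.5772, -0.0924, 0.0816]
tcp_rot: [[-0.141, -0.024, -0.99], [0.99, 0.006, -0.141], [0.009, -1.0, 0.023]]
force: [0.1, 0.7, -0.5]
opening: 0.336
```

Run:
```python
from h import *
s=st()
```

```text
t 53.05 pos [ 0.5772 -0.0924  0.0816] jaw 98.12 down [-0.0241  0.0058 -0.9997] F [ 0.1224  0.715  -0.4663] open 29.2mm
```

{"fn": "apply_moves", "kwargs": {
  "steps": [
    {"x":0,"y":0,"z":5,"spin":0},
    {"x":0,"y":0,"z":10,"spin":0},
    {"x":0,"y":0,"z":12,"spin":0},
    {"x":0,"y":0,"z":12,"spin":0},
    {"x":0,"y":0,"z":10,"spin":0},
    {"x":0,"y":8,"z":5,"spin":0},
    {"x":0,"y":14,"z":0,"spin":0},
    {"x":0,"y":15,"z":0,"spin":0},
    {"x":0,"y":15,"z":0,"spin":0},
    {"x":0,"y":15,"z":0,"spin":0},
    {"x":0,"y":15,"z":0,"spin":0},
    {"x":0,"y":15,"z":0,"spin":0}
  ]
}}

```text
time_s: 54.25
position: [0.5762, 0.0129, 0.1409]
tcp_rot: [[-0.14, -0.024, -0.99], [0.99, 0.006, -0.14], [0.009, -1.0, 0.023]]
force: [0.2, -0.3, -0.6]
opening: 0.341
```

{"fn": "apply_moves", "kwargs": {
  "steps": [
    {"x":0,"y":15,"z":0,"spin":0},
    {"x":0,"y":15,"z":0,"spin":0},
    {"x":0,"y":15,"z":0,"spin":0},
    {"x":0,"y":15,"z":0,"spin":0},
    {"x":0,"y":15,"z":0,"spin":0},
    {"x":0,"y":15,"z":0,"spin":0},
    {"x":0,"y":15,"z":0,"spin":0},
    {"x":0,"y":15,"z":0,"spin":0},
    {"x":0,"y":10,"z":0,"spin":0},
    {"x":0,"y":0,"z":0,"spin":0},
    {"x":0,"y":0,"z":0,"spin":0}
  ]
}}

```text
time_s: 55.35
position: [0.5756, 0.1579, 0.1403]
tcp_rot: [[-0.145, -0.025, -0.989], [0.989, 0.006, -0.145], [0.01, -1.0, 0.023]]
force: [0.4, -0.2, -0.5]
opening: 0.343
```

Run:
```python
from h import *
s=st()
```

```text
t 55.35 pos [0.5756 0.1579 0.1403] jaw 98.31 down [-0.0246  0.0061 -0.9997] F [ 0.3934 -0.1607 -0.5149] open 29.8mm
```

{"fn": "apply_moves", "kwargs": {
  "steps": [
    {"x":-5,"y":12,"z":0,"spin":-0.01},
    {"x":-5,"y":14,"z":0,"spin":-0.01},
    {"x":-5,"y":14,"z":0,"spin":0},
    {"x":-3,"y":9,"z":0,"spin":0},
    {"x":0,"y":0,"z":-8,"spin":0},
    {"x":0,"y":0,"z":-10,"spin":0},
    {"x":0,"y":0,"z":-10,"spin":0},
    {"x":0,"y":0,"z":-10,"spin":0},
    {"x":0,"y":0,"z":-6,"spin":0},
    {"x":0,"y":0,"z":0,"spin":0},
    {"x":0,"y":0,"z":0,"spin":0}
  ]
}}

```text
time_s: 56.45
position: [0.5576, 0.2036, 0.0906]
tcp_rot: [[-0.119, -0.027, -0.993], [0.993, 0.004, -0.119], [0.007, -1.0, 0.026]]
force: [-0.9, 0.0, -0.0]
opening: 0.341
```

Run:
```python
from h import *
s=st(); snap('side','k1',(180,240,180,130),4)
```

```text
t 56.45 pos [0.5576 0.2036 0.0906] jaw 96.83 down [-0.0267  0.0038 -0.9996] F [-0.8682  0.0448 -0.0465] open 29.6mm
```

View pics/k1.png

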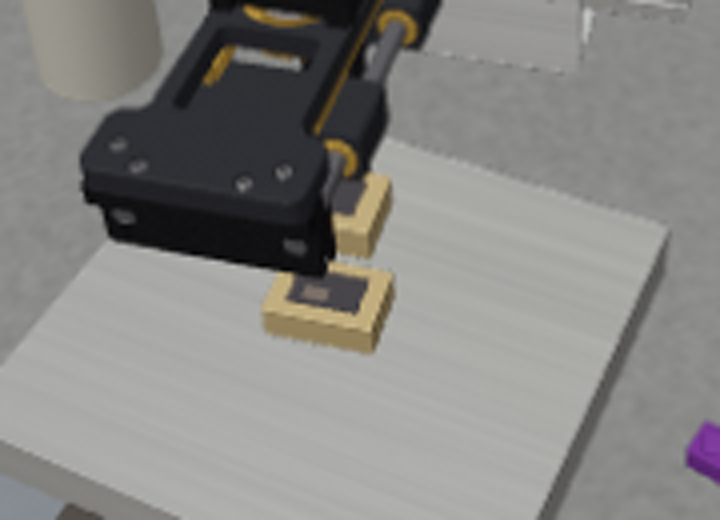

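Run:
```python
from h import *
ps=imaging.camera_params('side')
print(proj(ps,[.556,.2107,.046]),unproj(ps,[(262.3,313.7)],.046))
q=(np.array([(383,185),(460,198),(443,242),(366,231)])+.5)/2.9-.5+[120,240]
print(unproj(ps,q,.046))
```

```text
[[261.6874 311.6264]] [[0.5532 0.2141 0.046 ]]
[[0.5787 0.2013 0.046 ]
 [0.5341 0.1946 0.046 ]
 [0.5304 0.2251 0.046 ]
 [0.5725 0.2331 0.046 ]]
```

{"fn": "apply_moves", "kwargs": {
  "steps": [
    {"x":-1.5,"y":7,"z":0,"spin":0.006},
    {"x":0,"y":0,"z":-8,"spin":0},
    {"x":0,"y":0,"z":-8,"spin":0},
    {"x":0,"y":0,"z":-6,"spin":0},
    {"x":0,"y":0,"z":-3,"spin":0},
    {"x":0,"y":0,"z":0,"spin":0},
    {"x":0,"y":0,"z":0,"spin":0}
  ]
}}

```text
time_s: 57.2
position: [0.5565, 0.2116, 0.0643]
tcp_rot: [[-0.126, -0.025, -0.992], [0.992, 0.004, -0.126], [0.007, -1.0, 0.024]]
force: [0.5, -0.7, -0.1]
opening: 0.341
```

Run:
```python
from h import *
s=st()
```

```text
t 57.20 pos [0.5565 0.2116 0.0643] jaw 97.23 down [-0.0246  0.004  -0.9997] F [ 0.4514 -0.7261 -0.1016] open 29.6mm
```

{"fn": "apply_moves", "kwargs": {
  "steps": [
    {"x":-0.5,"y":-1,"z":-2,"spin":0},
    {"x":0,"y":0,"z":-1.5,"spin":0},
    {"x":0,"y":0,"z":-1,"spin":0}
  ]
}}

```text
time_s: 57.5
position: [0.5564, 0.2105, 0.06]
tcp_rot: [[-0.126, -0.024, -0.992], [0.992, 0.004, -0.126], [0.007, -1.0, 0.023]]
force: [0.7, 0.8, 0.5]
opening: 0.337
```

{"fn": "apply_moves", "kwargs": {
  "steps": [
    {"x":0,"y":0,"z":-1,"spin":0},
    {"x":0,"y":0,"z":-0.5,"spin":0}
  ]
}}

```text
time_s: 57.7
position: [0.5565, 0.2104, 0.0586]
tcp_rot: [[-0.125, -0.023, -0.992], [0.992, 0.004, -0.126], [0.007, -1.0, 0.023]]
force: [-0.8, 0.1, 5.0]
opening: 0.34
```

{"fn": "apply_moves", "kwargs": {
  "steps": [
    {"x":0,"y":0,"z":0,"spin":0},
    {"x":0,"y":0,"z":0,"spin":0},
    {"x":0,"y":0,"z":0,"spin":0},
    {"x":0,"y":0,"z":0,"spin":0},
    {"x":0,"y":0,"z":0,"spin":0},
    {"x":0,"y":0,"z":10,"spin":0},
    {"x":0,"y":0,"z":12,"spin":0},
    {"x":0,"y":0,"z":14,"spin":0},
    {"x":0,"y":0,"z":14,"spin":0},
    {"x":0,"y":0,"z":14,"spin":0},
    {"x":0,"y":0,"z":10,"spin":0},
    {"x":0,"y":0,"z":0,"spin":0}
  ],
  "grip": 50
}}

```text
time_s: 58.9
position: [0.558, 0.2108, 0.1422]
tcp_rot: [[-0.126, -0.017, -0.992], [0.992, 0.005, -0.126], [0.007, -1.0, 0.016]]
force: [0.5, 0.3, -0.2]
opening: 0.574
```

Run:
```python
from h import *
s=st(); snap('side','k2',(180,240,180,130),4); snap('wrist','k2w')
```

```text
t 58.90 pos [0.558  0.2108 0.1422] jaw 97.22 down [-0.0171  0.0053 -0.9998] F [ 0.478   0.3405 -0.1674] open 49.9mm
```

View pics/k2.png

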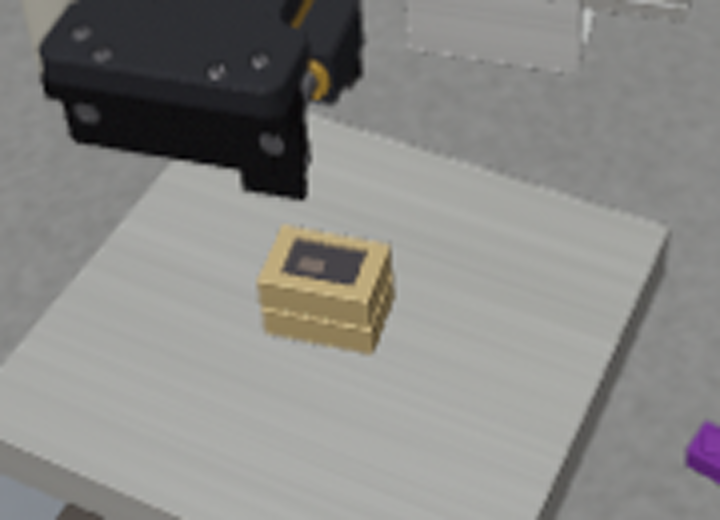

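View pics/k2w.png

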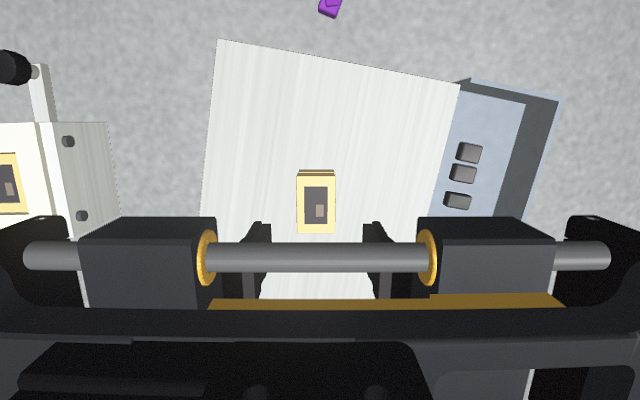

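{"fn": "apply_moves", "kwargs": {
  "steps": [
    {"x":-3,"y":-8,"z":0,"spin":0},
    {"x":-4,"y":-14,"z":0,"spin":0},
    {"x":-4,"y":-14,"z":0,"spin":0},
    {"x":-4,"y":-14,"z":0,"spin":0},
    {"x":-4,"y":-14,"z":0,"spin":0},
    {"x":-4,"y":-14,"z":0,"spin":0},
    {"x":-4,"y":-14,"z":0,"spin":0},
    {"x":-4,"y":-14,"z":0,"spin":0},
    {"x":-4,"y":-14,"z":0,"spin":0},
    {"x":-4,"y":-14,"z":0,"spin":0},
    {"x":-4,"y":-14,"z":0,"spin":0},
    {"x":-4,"y":-14,"z":0,"spin":0}
  ]
}}

```text
time_s: 60.2
position: [0.5032, 0.0336, 0.1379]
tcp_rot: [[-0.125, -0.026, -0.992], [0.992, 0.003, -0.125], [0.006, -1.0, 0.025]]
force: [0.5, -0.6, 0.1]
opening: 0.575
```

{"fn": "apply_moves", "kwargs": {
  "steps": [
    {"x":-4,"y":-14,"z":0,"spin":0},
    {"x":-4,"y":-14,"z":0,"spin":0},
    {"x":-4,"y":-14,"z":0,"spin":0},
    {"x":-4,"y":-14,"z":0,"spin":0},
    {"x":-2,"y":-8,"z":0,"spin":0},
    {"x":0,"y":0,"z":0,"spin":0},
    {"x":0,"y":0,"z":0,"spin":0}
  ]
}}

```text
time_s: 60.9
position: [0.4829, -0.0386, 0.1388]
tcp_rot: [[-0.12, -0.024, -0.992], [0.993, 0.003, -0.12], [0.006, -1.0, 0.023]]
force: [0.7, -0.3, 0.3]
opening: 0.573
```

Run:
```python
from h import *
s=st()
```

```text
t 60.90 pos [ 0.4829 -0.0386  0.1388] jaw 96.89 down [-0.0239  0.0028 -0.9997] F [ 0.7445 -0.3028  0.2939] open 49.8mm
```

{"fn": "apply_moves", "kwargs": {
  "steps": [
    {"x":-0.5,"y":-2.5,"z":0,"spin":0.022},
    {"x":0,"y":0,"z":-10,"spin":0},
    {"x":0,"y":0,"z":-12,"spin":0},
    {"x":0,"y":0,"z":-12,"spin":0},
    {"x":0,"y":0,"z":-12,"spin":0},
    {"x":0,"y":0,"z":-10,"spin":0},
    {"x":0,"y":0,"z":-6,"spin":0},
    {"x":0,"y":0,"z":0,"spin":0},
    {"x":0,"y":0,"z":0,"spin":0}
  ],
  "grip": 45
}}

```text
time_s: 61.8
position: [0.4828, -0.0379, 0.0714]
tcp_rot: [[-0.15, -0.024, -0.988], [0.989, 0.003, -0.15], [0.006, -1.0, 0.023]]
force: [0.1, -0.3, 0.5]
opening: 0.514
```

Run:
```python
from h import *
s=st();snap('wrist','l1')
```

```text
t 61.80 pos [ 0.4828 -0.0379  0.0714] jaw 98.62 down [-0.0238  0.003  -0.9997] F [ 0.1157 -0.2678  0.5131] open 44.7mm
```

View pics/l1.png

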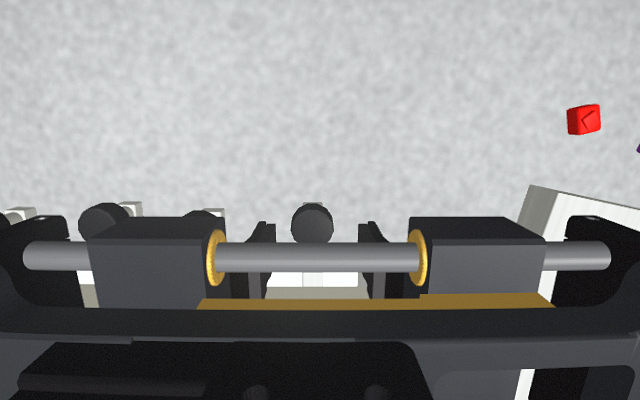

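Knob 1 sits at (312,223), nearly centred between the fingers; nudge −y by 2.5 mm and go down.

{"fn": "apply_moves", "kwargs": {
  "steps": [
    {"x":-0.5,"y":-2.5,"z":-6,"spin":-0.005},
    {"x":0,"y":0,"z":-10,"spin":0},
    {"x":0,"y":0,"z":-8,"spin":0},
    {"x":0,"y":0,"z":-6,"spin":0},
    {"x":0,"y":0,"z":-4,"spin":0},
    {"x":0,"y":0,"z":-2,"spin":0},
    {"x":0,"y":0,"z":0,"spin":0}
  ]
}}

```text
time_s: 62.55
position: [0.483, -0.0411, 0.0331]
tcp_rot: [[-0.144, -0.021, -0.989], [0.99, 0.002, -0.144], [0.005, -1.0, 0.021]]
force: [0.3, -0.4, -0.6]
opening: 0.52
```

{"fn": "apply_moves", "kwargs": {
  "steps": [
    {"x":0,"y":0,"z":0,"spin":0},
    {"x":0,"y":0,"z":0,"spin":0},
    {"x":0,"y":0,"z":0,"spin":0},
    {"x":0,"y":0,"z":0,"spin":0},
    {"x":0,"y":0,"z":0,"spin":0},
    {"x":0,"y":0,"z":0,"spin":0}
  ],
  "grip": 0
}}

```text
time_s: 63.15
position: [0.4831, -0.0405, 0.0335]
tcp_rot: [[-0.144, -0.021, -0.989], [0.99, 0.003, -0.144], [0.006, -1.0, 0.02]]
force: [-0.2, 0.1, -1.4]
opening: 0.289
```

{"fn": "apply_moves", "kwargs": {
  "steps": [
    {"x":-2,"y":0,"z":0,"spin":0},
    {"x":-2,"y":0,"z":0,"spin":0},
    {"x":-2,"y":0,"z":0,"spin":0},
    {"x":0,"y":0,"z":0,"spin":0},
    {"x":0,"y":0,"z":4,"spin":0},
    {"x":0,"y":0,"z":4,"spin":0},
    {"x":0,"y":0,"z":4,"spin":0},
    {"x":0,"y":0,"z":4,"spin":0},
    {"x":0,"y":0,"z":2,"spin":0},
    {"x":0,"y":0,"z":2,"spin":0},
    {"x":0,"y":0,"z":1,"spin":0}
  ]
}}

```text
time_s: 64.25
position: [0.4833, -0.0405, 0.0508]
tcp_rot: [[-0.141, -0.009, -0.99], [0.99, 0.003, -0.141], [0.004, -1.0, 0.008]]
force: [4.3, 0.2, -20.4]
opening: 0.289
```

{"fn": "apply_moves", "kwargs": {
  "steps": [
    {"x":0,"y":0,"z":-0.5,"spin":0},
    {"x":0,"y":0,"z":0,"spin":0},
    {"x":0,"y":0,"z":0,"spin":0},
    {"x":0,"y":0,"z":0,"spin":0},
    {"x":0,"y":0,"z":10,"spin":0},
    {"x":0,"y":0,"z":12,"spin":0},
    {"x":0,"y":0,"z":12,"spin":0},
    {"x":0,"y":0,"z":12,"spin":0},
    {"x":0,"y":0,"z":12,"spin":0},
    {"x":0,"y":0,"z":6,"spin":0},
    {"x":0,"y":0,"z":0,"spin":0}
  ],
  "grip": 50
}}

```text
time_s: 65.35
position: [0.482, -0.0414, 0.1259]
tcp_rot: [[-0.142, -0.005, -0.99], [0.99, -0.001, -0.142], [0.0, -1.0, 0.005]]
force: [0.1, 0.2, -0.1]
opening: 0.571
```

{"fn": "apply_moves", "kwargs": {
  "steps": [
    {"x":8,"y":1,"z":0,"spin":0},
    {"x":10,"y":1.5,"z":0,"spin":0},
    {"x":10,"y":1.5,"z":0,"spin":0},
    {"x":10,"y":1.5,"z":0,"spin":0},
    {"x":10,"y":1.5,"z":0,"spin":0},
    {"x":10,"y":1.5,"z":0,"spin":0},
    {"x":10,"y":1.5,"z":0,"spin":0},
    {"x":8,"y":1,"z":0,"spin":0},
    {"x":5,"y":0,"z":0,"spin":0},
    {"x":0,"y":0,"z":0,"spin":0},
    {"x":0,"y":0,"z":0,"spin":0}
  ]
}}

```text
time_s: 66.45
position: [0.5705, -0.0288, 0.1237]
tcp_rot: [[-0.143, -0.008, -0.99], [0.99, 0.0, -0.143], [0.001, -1.0, 0.008]]
force: [-1.0, -0.2, -0.3]
opening: 0.577
```

Run:
```python
from h import *
s=st();snap('side','m1',(270,110,130,150),4)
```

```text
t 66.45 pos [ 0.5705 -0.0288  0.1237] jaw 98.21 down [-0.008   0.0001 -1.    ] F [-1.0142 -0.2217 -0.2777] open 50.2mm
```

View pics/m1.png

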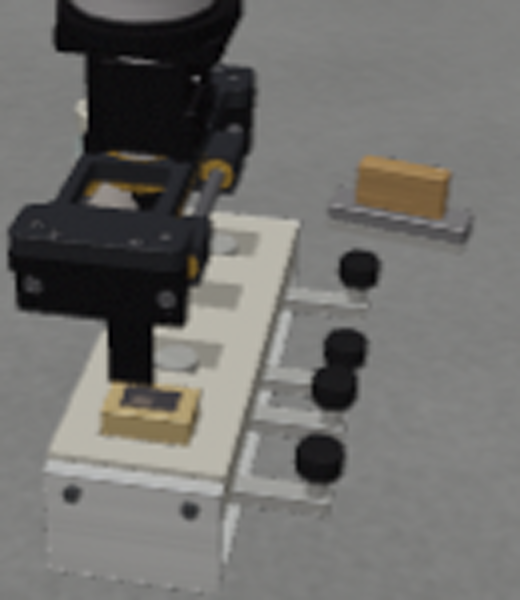

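{"fn": "apply_moves", "kwargs": {
  "steps": [
    {"x":-2.5,"y":0,"z":0,"spin":0},
    {"x":0,"y":0,"z":-8,"spin":0},
    {"x":0,"y":0,"z":-10,"spin":0},
    {"x":0,"y":0,"z":-8,"spin":0},
    {"x":0,"y":0,"z":-6,"spin":0},
    {"x":0,"y":0,"z":-4,"spin":0},
    {"x":0,"y":0,"z":0,"spin":0},
    {"x":0,"y":0,"z":0,"spin":0}
  ]
}}

```text
time_s: 67.3
position: [0.5653, -0.0288, 0.0836]
tcp_rot: [[-0.142, -0.012, -0.99], [0.99, 0.001, -0.142], [0.003, -1.0, 0.012]]
force: [-0.5, -0.1, -0.0]
opening: 0.577
```

{"fn": "apply_moves", "kwargs": {
  "steps": [
    {"x":2.5,"y":0,"z":-1.5,"spin":0},
    {"x":0,"y":0,"z":-1,"spin":0},
    {"x":0,"y":0,"z":0,"spin":0}
  ]
}}

```text
time_s: 67.6
position: [0.5687, -0.0289, 0.0815]
tcp_rot: [[-0.142, -0.01, -0.99], [0.99, 0.001, -0.142], [0.002, -1.0, 0.01]]
force: [-0.6, 0.3, -0.1]
opening: 0.575
```

{"fn": "apply_moves", "kwargs": {
  "steps": [
    {"x":0,"y":0,"z":0,"spin":0},
    {"x":0,"y":0,"z":0,"spin":0},
    {"x":0,"y":0,"z":0,"spin":0},
    {"x":0,"y":0,"z":0,"spin":0},
    {"x":0,"y":0,"z":0,"spin":0},
    {"x":0,"y":0,"z":0,"spin":0},
    {"x":0,"y":0,"z":0,"spin":0}
  ],
  "grip": 0
}}

```text
time_s: 68.3
position: [0.5689, -0.0289, 0.082]
tcp_rot: [[-0.142, -0.009, -0.99], [0.99, 0.0, -0.142], [0.002, -1.0, 0.009]]
force: [0.3, -0.1, 0.4]
opening: 0.339
```

Run:
```python
from h import *
s=st()
```

```text
t 68.30 pos [ 0.5689 -0.0289  0.082 ] jaw 98.16 down [-0.0093  0.0004 -1.    ] F [ 0.3034 -0.0606  0.3827] open 29.5mm
```

{"fn": "apply_moves", "kwargs": {
  "steps": [
    {"x":0,"y":0,"z":5,"spin":0},
    {"x":0,"y":0,"z":10,"spin":0},
    {"x":0,"y":0,"z":12,"spin":0},
    {"x":0,"y":0,"z":12,"spin":0},
    {"x":0,"y":0,"z":10,"spin":0},
    {"x":0,"y":8,"z":5,"spin":0},
    {"x":0,"y":14,"z":0,"spin":0},
    {"x":0,"y":15,"z":0,"spin":0},
    {"x":0,"y":15,"z":0,"spin":0},
    {"x":0,"y":15,"z":0,"spin":0},
    {"x":0,"y":15,"z":0,"spin":0},
    {"x":0,"y":15,"z":0,"spin":0}
  ]
}}

```text
time_s: 69.5
position: [0.568, 0.0763, 0.1413]
tcp_rot: [[-0.141, -0.009, -0.99], [0.99, 0.001, -0.141], [0.002, -1.0, 0.009]]
force: [0.4, 0.1, 0.4]
opening: 0.342
```

{"fn": "apply_moves", "kwargs": {
  "steps": [
    {"x":-1,"y":15,"z":0,"spin":0},
    {"x":-1,"y":15,"z":0,"spin":0},
    {"x":-1,"y":15,"z":0,"spin":0},
    {"x":-1,"y":15,"z":0,"spin":0},
    {"x":-1,"y":15,"z":0,"spin":0},
    {"x":-1,"y":15,"z":0,"spin":0},
    {"x":-1,"y":15,"z":0,"spin":0},
    {"x":-1,"y":12,"z":0,"spin":0},
    {"x":0,"y":0,"z":0,"spin":0},
    {"x":0,"y":0,"z":0,"spin":0}
  ]
}}

```text
time_s: 70.5
position: [0.5584, 0.2071, 0.1407]
tcp_rot: [[-0.145, -0.01, -0.989], [0.989, 0.001, -0.145], [0.002, -1.0, 0.009]]
force: [-0.7, 0.8, -0.3]
opening: 0.334
```

Run:
```python
from h import *
s=st(); snap('side','n1',(180,220,180,130),4)
```

```text
t 70.50 pos [0.5584 0.2071 0.1407] jaw 98.36 down [-0.0096  0.0007 -1.    ] F [-0.6645  0.7834 -0.3138] open 29.1mm
```

View pics/n1.png

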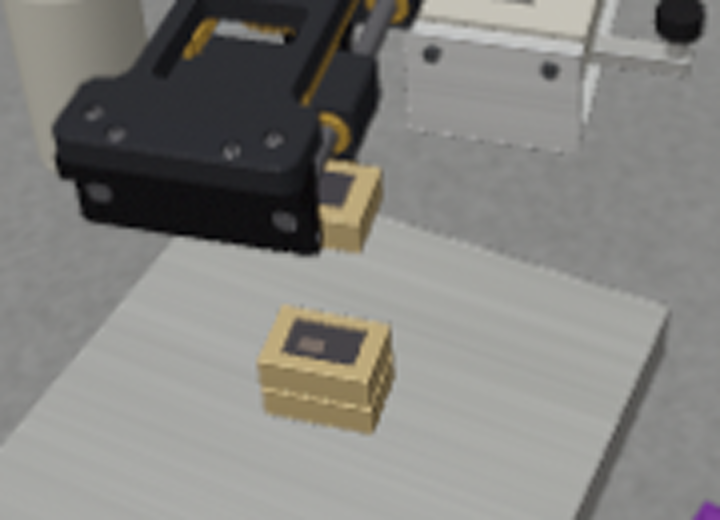

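Pile unmoved. Adjust and lower.

{"fn": "apply_moves", "kwargs": {
  "steps": [
    {"x":-1,"y":3.5,"z":0,"spin":-0.02},
    {"x":0,"y":0,"z":-8,"spin":0},
    {"x":0,"y":0,"z":-10,"spin":0},
    {"x":0,"y":0,"z":-10,"spin":0},
    {"x":0,"y":0,"z":-10,"spin":0},
    {"x":0,"y":0,"z":-8,"spin":0},
    {"x":0,"y":0,"z":-4,"spin":0},
    {"x":0,"y":0,"z":0,"spin":0},
    {"x":0,"y":0,"z":0,"spin":0}
  ]
}}

```text
time_s: 71.45
position: [0.5567, 0.2078, 0.0844]
tcp_rot: [[-0.119, -0.013, -0.993], [0.993, -0.0, -0.119], [0.001, -1.0, 0.013]]
force: [0.6, 0.4, -0.4]
opening: 0.339
```

Run:
```python
from h import *
s=st()
```

```text
t 71.45 pos [0.5567 0.2078 0.0844] jaw 96.86 down [-0.0133 -0.0001 -0.9999] F [ 0.6364  0.3741 -0.3776] open 29.5mm
```

{"fn": "apply_moves", "kwargs": {
  "steps": [
    {"x":0.5,"y":2.6,"z":-3,"spin":0.006},
    {"x":0,"y":0,"z":-2,"spin":0},
    {"x":0,"y":0,"z":-1,"spin":0},
    {"x":0,"y":0,"z":0,"spin":0}
  ]
}}

```text
time_s: 71.85
position: [0.5582, 0.2111, 0.0791]
tcp_rot: [[-0.126, -0.011, -0.992], [0.992, 0.0, -0.126], [0.002, -1.0, 0.01]]
force: [-0.1, -0.2, -0.6]
opening: 0.341
```

{"fn": "apply_moves", "kwargs": {
  "steps": [
    {"x":-1,"y":-0.7,"z":-1.5,"spin":0},
    {"x":0,"y":0,"z":-1,"spin":0},
    {"x":0,"y":0,"z":-0.8,"spin":0}
  ]
}}

```text
time_s: 72.15
position: [0.5574, 0.2104, 0.0761]
tcp_rot: [[-0.126, -0.01, -0.992], [0.992, 0.0, -0.126], [0.002, -1.0, 0.009]]
force: [-0.5, -0.1, 0.1]
opening: 0.341
```

{"fn": "apply_moves", "kwargs": {
  "steps": [
    {"x":0,"y":0,"z":-1,"spin":0},
    {"x":0,"y":0,"z":-0.5,"spin":0}
  ]
}}

```text
time_s: 72.35
position: [0.5574, 0.2103, 0.0749]
tcp_rot: [[-0.126, -0.01, -0.992], [0.992, 0.0, -0.126], [0.002, -1.0, 0.009]]
force: [-0.7, -0.1, 6.4]
opening: 0.339
```

{"fn": "apply_moves", "kwargs": {
  "steps": [
    {"x":0,"y":0,"z":0,"spin":0},
    {"x":0,"y":0,"z":0,"spin":0},
    {"x":0,"y":0,"z":0,"spin":0},
    {"x":0,"y":0,"z":0,"spin":0},
    {"x":0,"y":0,"z":0,"spin":0},
    {"x":0,"y":0,"z":10,"spin":0},
    {"x":0,"y":0,"z":12,"spin":0},
    {"x":0,"y":0,"z":14,"spin":0},
    {"x":0,"y":0,"z":14,"spin":0},
    {"x":0,"y":0,"z":10,"spin":0},
    {"x":0,"y":0,"z":0,"spin":0},
    {"x":0,"y":0,"z":0,"spin":0}
  ],
  "grip": 50
}}

```text
time_s: 73.55
position: [0.5583, 0.2105, 0.1416]
tcp_rot: [[-0.126, -0.006, -0.992], [0.992, 0.001, -0.126], [0.002, -1.0, 0.005]]
force: [0.2, 0.4, -0.2]
opening: 0.578
```

Run:
```python
from h import *
s=st(); snap('side','o1',(180,220,180,130),4); snap('wrist','o1w')
```

```text
t 73.55 pos [0.5583 0.2105 0.1416] jaw 97.25 down [-0.0056  0.0012 -1.    ] F [ 0.1531  0.421  -0.1623] open 50.3mm
```

View pics/o1.png

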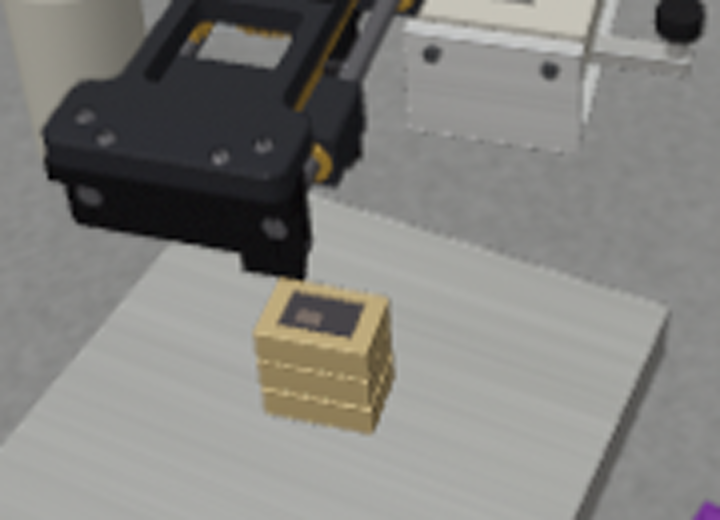

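View pics/o1w.png

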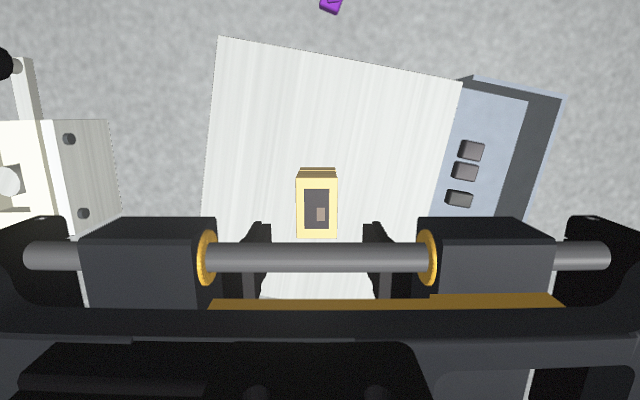

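{"fn": "apply_moves", "kwargs": {
  "steps": [
    {"x":-3,"y":-8,"z":0,"spin":0},
    {"x":-4,"y":-14,"z":0,"spin":0},
    {"x":-4,"y":-14,"z":0,"spin":0},
    {"x":-4,"y":-14,"z":0,"spin":0},
    {"x":-4,"y":-14,"z":0,"spin":0},
    {"x":-4,"y":-14,"z":0,"spin":0},
    {"x":-4,"y":-14,"z":0,"spin":0},
    {"x":-4,"y":-14,"z":0,"spin":0},
    {"x":-4,"y":-14,"z":0,"spin":0},
    {"x":-4,"y":-14,"z":0,"spin":0},
    {"x":-4,"y":-14,"z":0,"spin":0},
    {"x":-4,"y":-14,"z":0,"spin":0}
  ],
  "grip": 0
}}

```text
time_s: 74.85
position: [0.5049, 0.0336, 0.1391]
tcp_rot: [[-0.126, -0.011, -0.992], [0.992, -0.001, -0.126], [0.001, -1.0, 0.011]]
force: [0.1, 0.5, -0.0]
opening: 0.007
```

{"fn": "apply_moves", "kwargs": {
  "steps": [
    {"x":-4,"y":-14,"z":0,"spin":0},
    {"x":-4,"y":-14,"z":0,"spin":0},
    {"x":-4,"y":-14,"z":0,"spin":0},
    {"x":-4,"y":-14,"z":0,"spin":0},
    {"x":-2,"y":-8,"z":0,"spin":0},
    {"x":0,"y":0,"z":0,"spin":0},
    {"x":0,"y":0,"z":-8,"spin":0},
    {"x":0,"y":0,"z":-12,"spin":0},
    {"x":0,"y":0,"z":-12,"spin":0},
    {"x":0,"y":0,"z":-10,"spin":0},
    {"x":0,"y":0,"z":-4,"spin":0},
    {"x":0,"y":0,"z":0,"spin":0}
  ]
}}

```text
time_s: 76.05
position: [0.4851, -0.0367, 0.0907]
tcp_rot: [[-0.123, -0.008, -0.992], [0.992, -0.001, -0.123], [0.0, -1.0, 0.008]]
force: [0.0, -0.3, -0.2]
opening: 0.006
```

Run:
```python
from h import *
s=st();snap('side','p1',(270,110,130,150),4)
```

```text
t 76.05 pos [ 0.4851 -0.0367  0.0907] jaw 97.08 down [-0.0076 -0.0005 -1.    ] F [ 0.0214 -0.3363 -0.163 ] open 0.5mm
```

View pics/p1.png

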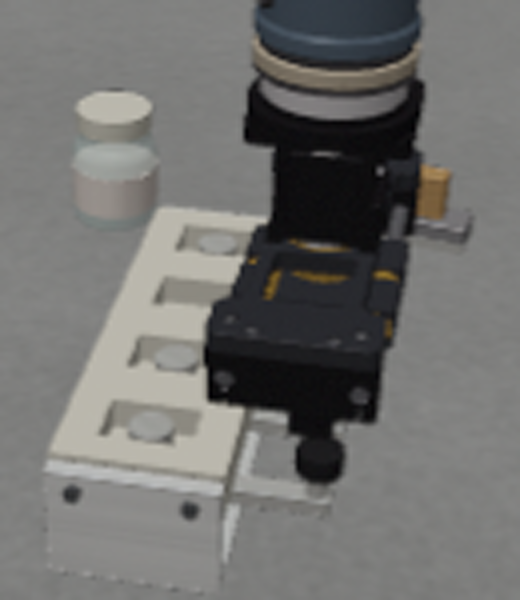

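Over knob 1. Shift −2 mm x, −4 mm y and press.

{"fn": "apply_moves", "kwargs": {
  "steps": [
    {"x":-2,"y":-4,"z":0,"spin":0},
    {"x":0,"y":0,"z":-6,"spin":0},
    {"x":0,"y":0,"z":-6,"spin":0},
    {"x":0,"y":0,"z":-5,"spin":0},
    {"x":0,"y":0,"z":-5,"spin":0},
    {"x":0,"y":0,"z":-4,"spin":0},
    {"x":0,"y":0,"z":-3,"spin":0}
  ]
}}

```text
time_s: 76.8
position: [0.4844, -0.0413, 0.0626]
tcp_rot: [[-0.123, -0.003, -0.992], [0.992, -0.002, -0.123], [-0.002, -1.0, 0.003]]
force: [0.1, 0.3, 6.1]
opening: 0.004
```

{"fn": "apply_moves", "kwargs": {
  "steps": [
    {"x":0,"y":0,"z":-2,"spin":0},
    {"x":0,"y":0,"z":-2,"spin":0},
    {"x":0,"y":0,"z":-2,"spin":0}
  ]
}}

```text
time_s: 77.1
position: [0.4843, -0.0413, 0.0601]
tcp_rot: [[-0.124, -0.002, -0.992], [0.992, -0.002, -0.124], [-0.002, -1.0, 0.002]]
force: [-4.8, 2.1, 29.0]
opening: 0.007
```

{"fn": "apply_moves", "kwargs": {
  "steps": [
    {"x":0,"y":0,"z":8,"spin":0},
    {"x":0,"y":0,"z":12,"spin":0},
    {"x":0,"y":0,"z":12,"spin":0},
    {"x":1,"y":-10,"z":2,"spin":0},
    {"x":1,"y":-14,"z":0,"spin":0},
    {"x":1,"y":-14,"z":0,"spin":0},
    {"x":1,"y":-14,"z":0,"spin":0},
    {"x":1,"y":-8,"z":0,"spin":0},
    {"x":0,"y":0,"z":0,"spin":0},
    {"x":0,"y":0,"z":0,"spin":0}
  ]
}}

```text
time_s: 78.1
position: [0.4896, -0.1088, 0.0944]
tcp_rot: [[-0.121, -0.002, -0.993], [0.993, -0.003, -0.121], [-0.002, -1.0, 0.002]]
force: [0.1, -0.1, -0.3]
opening: 0.004
```

{"fn": "apply_moves", "kwargs": {
  "steps": [
    {"x":1.5,"y":4.5,"z":-4,"spin":0},
    {"x":0,"y":0,"z":-7,"spin":0},
    {"x":0,"y":0,"z":-6,"spin":0},
    {"x":0,"y":0,"z":-5,"spin":0},
    {"x":0,"y":0,"z":-5,"spin":0},
    {"x":0,"y":0,"z":-4,"spin":0},
    {"x":0,"y":0,"z":-2,"spin":0}
  ]
}}

```text
time_s: 78.8
position: [0.4911, -0.1031, 0.0601]
tcp_rot: [[-0.126, -0.002, -0.992], [0.992, -0.005, -0.126], [-0.005, -1.0, 0.003]]
force: [-3.2, -1.3, 26.0]
opening: 0.005
```

{"fn": "apply_moves", "kwargs": {
  "steps": [
    {"x":0,"y":0,"z":8,"spin":0},
    {"x":0,"y":0,"z":12,"spin":0},
    {"x":0,"y":0,"z":12,"spin":0},
    {"x":1,"y":-10,"z":2,"spin":0},
    {"x":1,"y":-14,"z":0,"spin":0},
    {"x":2,"y":-14,"z":0,"spin":0},
    {"x":2,"y":-14,"z":0,"spin":0},
    {"x":2,"y":-6,"z":0,"spin":0},
    {"x":0,"y":0,"z":0,"spin":0},
    {"x":0,"y":0,"z":0,"spin":0}
  ]
}}

```text
time_s: 79.8
position: [0.4988, -0.1665, 0.094]
tcp_rot: [[-0.126, -0.004, -0.992], [0.992, -0.004, -0.125], [-0.003, -1.0, 0.005]]
force: [0.4, -0.1, 0.5]
opening: 0.004
```

{"fn": "apply_moves", "kwargs": {
  "steps": [
    {"x":0,"y":0,"z":-5,"spin":0},
    {"x":0,"y":0,"z":-8,"spin":0},
    {"x":0,"y":0,"z":-8,"spin":0},
    {"x":0,"y":0,"z":-5,"spin":0},
    {"x":0,"y":0,"z":-3,"spin":0},
    {"x":0,"y":0,"z":-2,"spin":0},
    {"x":0,"y":0,"z":-1,"spin":0}
  ]
}}

```text
time_s: 80.5
position: [0.4976, -0.1642, 0.0602]
tcp_rot: [[-0.128, -0.008, -0.992], [0.992, -0.002, -0.128], [-0.001, -1.0, 0.008]]
force: [-3.9, 0.8, 17.3]
opening: 0.005
```

Knob 3 is home (z 60.2 contact). On to knob 4.

{"fn": "apply_moves", "kwargs": {
  "steps": [
    {"x":0,"y":0,"z":8,"spin":0},
    {"x":0,"y":0,"z":12,"spin":0},
    {"x":0,"y":0,"z":12,"spin":0},
    {"x":1,"y":-10,"z":2,"spin":0},
    {"x":1,"y":-14,"z":0,"spin":0},
    {"x":2,"y":-14,"z":0,"spin":0},
    {"x":2,"y":-14,"z":0,"spin":0},
    {"x":2,"y":-8,"z":0,"spin":0},
    {"x":0,"y":0,"z":0,"spin":0},
    {"x":0,"y":0,"z":0,"spin":0}
  ]
}}

```text
time_s: 81.5
position: [0.5067, -0.2319, 0.0968]
tcp_rot: [[-0.127, -0.006, -0.992], [0.992, -0.004, -0.126], [-0.003, -1.0, 0.006]]
force: [-0.2, -0.5, 0.1]
opening: 0.007
```

{"fn": "apply_moves", "kwargs": {
  "steps": [
    {"x":0,"y":0,"z":-4,"spin":0},
    {"x":0,"y":0,"z":-7,"spin":0},
    {"x":0,"y":0,"z":-6,"spin":0},
    {"x":0,"y":0,"z":-5,"spin":0},
    {"x":0,"y":0,"z":-5,"spin":0},
    {"x":0,"y":0,"z":-4,"spin":0},
    {"x":0,"y":0,"z":-2,"spin":0}
  ]
}}

```text
time_s: 82.2
position: [0.5063, -0.2307, 0.0624]
tcp_rot: [[-0.13, -0.007, -0.991], [0.991, -0.005, -0.13], [-0.004, -1.0, 0.007]]
force: [-1.9, -1.3, 5.7]
opening: 0.006
```

{"fn": "apply_moves", "kwargs": {
  "steps": [
    {"x":0,"y":0,"z":-2,"spin":0},
    {"x":0,"y":0,"z":-2,"spin":0},
    {"x":0,"y":0,"z":-2,"spin":0}
  ]
}}

```text
time_s: 82.5
position: [0.5063, -0.2307, 0.0602]
tcp_rot: [[-0.132, -0.007, -0.991], [0.991, -0.007, -0.132], [-0.006, -1.0, 0.008]]
force: [-4.6, 1.4, 20.8]
opening: 0.003
```

{"fn": "apply_moves", "kwargs": {
  "steps": [
    {"x":0,"y":0,"z":8,"spin":0},
    {"x":0,"y":0,"z":14,"spin":0},
    {"x":0,"y":0,"z":20,"spin":0},
    {"x":0,"y":0,"z":25,"spin":0},
    {"x":-8,"y":-15,"z":25,"spin":0},
    {"x":-8,"y":-30,"z":25,"spin":0},
    {"x":-8,"y":-30,"z":15,"spin":0},
    {"x":-8,"y":-30,"z":0,"spin":0},
    {"x":-8,"y":-30,"z":0,"spin":0},
    {"x":-8,"y":-30,"z":0,"spin":0},
    {"x":0,"y":0,"z":0,"spin":0},
    {"x":0,"y":0,"z":0,"spin":0}
  ]
}}

```text
time_s: 83.7
position: [0.4546, -0.3953, 0.1946]
tcp_rot: [[-0.138, -0.011, -0.99], [0.99, -0.002, -0.138], [-0.0, -1.0, 0.011]]
force: [-0.2, 0.7, -0.2]
opening: 0.006
```

Run:
```python
from h import *
s=st();snap('side','q1');p,im=snap('top','q1t')
import cv2
cv2.imwrite('pics/q2.png',cv2.resize(im[145:245,115:265],None,fx=5,fy=5,interpolation=2))
im=cv2.imread('pics/q1.png');cv2.imwrite('pics/q3.png',cv2.resize(im[130:260,270:400],None,fx=4.5,fy=4.5,interpolation=2))
```

```text
t 83.70 pos [ 0.4546 -0.3953  0.1946] jaw 97.95 down [-0.0111 -0.0016 -0.9999] F [-0.1557  0.6515 -0.2236] open 0.5mm
```

View pics/q1.png

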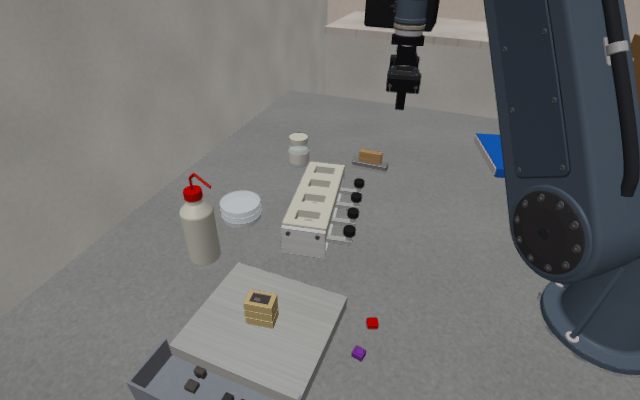

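View pics/q2.png

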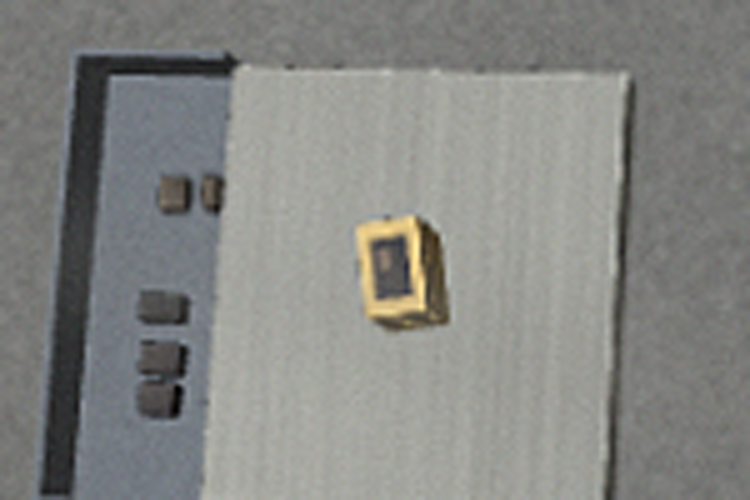

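View pics/q3.png

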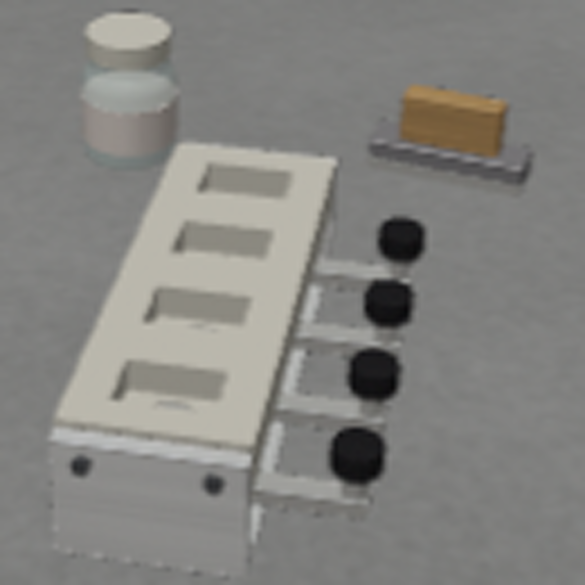

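View pics/q1t.png

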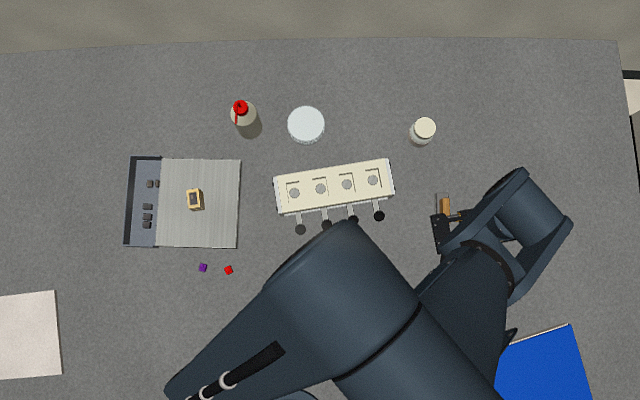

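```bash
python3 -c "
from rig import job,read_state
print(job.hand_in()); s=read_state(); print(s['time_s'],s['force'])"
```

```text
the job is handed in; nothing more can be done
None
the job is handed in; nothing more can be done
```

I finished the job and handed it in after about 84 s on the robot's clock. The hand-in gives no verdict, so the results below come from my own last checks.

- **Chips:** I swept all five dark chips into the trough in two passes with the scraper in hand. The last pictures show all five there. One lies close against the plate's edge, which I judged to be inside the trough. I left the red and purple look-alikes alone.
- **Scraper:** It stands upright on the bench, beside the -y end of the mould.
- **Blocks:** Blocks 1, 2 and 4 were present and cavity 3 was empty. They are piled in the order 4, 2, 1 near the middle of the plate. By my release positions their centres agree within about 1–2 mm, and both views show the pile flat and square.
- **Rods:** I pressed all four knobs until they stopped hard, with 17–29 N. At that point the fingertip height was 52 mm each time, which is the home height. I also pressed rod 3, although it had never been raised.
- **Clear at the end:** In the last pictures the bystanders stand where they were, and the arm touches nothing.

**Disagreements and problems:**
- The side camera put the first placed block about 3 mm off its commanded spot. It showed the same offset for the plate itself, so I took it as calibration error.
- While travelling fast, the wrist slowly tilted, up to about 9°. I levelled it by pushing sideways while holding a knob, then moved more slowly so it stayed within about 1.5°.

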